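# Portion black garlic into a pan with a slide-gate hopper

## Robot

A 6-joint arm with a two-finger parallel gripper is mounted at the origin on the work surface. World frame = base frame: x ahead of the robot, y to its left, z up, the work surface at z = 0. Lengths are in m, angles in rad, forces in N, time in s.
With the tool pointing down it reaches from about 0.275 to 0.825 m from the base axis. Payload 4.9 kg.
Tool frame: the origin (TCP) lies between the finger pads; the fingertips stand 11 mm ahead of it and the grasp point (between the pads) lies 8 mm behind it (env.finger_overhang is the distance from the TCP to the fingertips, in m); z points along the fingers, y is the line along which they close (so a half turn about z gives the same grasp; the last joint's range is limited). The gripper opens to 85 mm and grips with 20 to 120 N. Pads are 22 mm wide; open, the fingers measure 114 mm over their backs; the gripper's body (76 mm by 85 mm) begins 54 mm behind the grasp point. The pads swing forward as they close: fully open they stand 13 mm farther back than shut.
Start: joints at [-1.238, 0.326, -0.193, 1.052, 0, 1.437], TCP at [0.248, -0.491, 0.242] pointing down, gripper open.
Joint ranges: [-2.65, 2.65], [-0.97, 1.79], [-1.3, 1.35], [-1.93, 2.1], [-1.47, 1.37], [-3.14, 3.14]. Speed limits (rad/s): [2.57, 2.57, 3.14, 3.14, 3.14, 3.14].

## Interface

Orientations are given as a unit quaternion [w, x, y, z].
In Python, from cell import monitor, vision, sign_off, env gives the robot as it stands. The module is installed in compiled form; this text tells all that it offers.
- The arm moves only by the shell command python3 -m jog 'ROWS' [OPENING] [FORCE]. ROWS is JSON, a list of rows, each a list of 2 entries, a list of its own where there are three numbers: the shift along the tool's x, y, z in cm, then the turn about the tool's z in degrees. A call has 1 to 8 rows; each row shifts and turns the commanded pose from where the row before left it, along the tool's axes as they then stand; what a row does not reach is not made up. A row lasts 1/12 s, in which the tool goes at most 41.7 mm and 7.16 degrees, less where a joint would pass 70% of its speed; a pose out of reach is approached as far as the arm can. A call with a gripper value outside its range is refused whole. OPENING is the gripper command: -1 is shut, 1 is fully open, values between are in proportion, set as the call begins (- or left out, the last holds). The fingers move at their own pace and stop on an object; FORCE is the grip in N (left out, the last holds). Time passes only in rows, so rows that do not move let the fingers close. It gives the time, the measured TCP pose, the force, the opening and the grip force at its end, in the units of the state.
- monitor.read_state(): the state, without advancing time (a new reading comes with each control period).
- vision.read_camera(name): name is "side" or "top" or "wrist"; returns a dict with "img" (400x640x3 uint8, red, green, blue), "vfov" (degrees; the focal length in pixels is half the picture's height over the tangent of half this angle, whatever the lens; pixels are square), "cx", "cy" (the principal point, pixels), "T" (4x4, takes a point from camera to world coordinates); the wrist camera has in their place "mount" (4x4, takes a point from camera to tool coordinates, whose origin is the TCP and whose axes are the flange's). Camera axes: x right, y up, looking along -z (the intrinsics and any distortion apply to the point x, -y, -z); pixel columns grow to the right and rows downward; lengths in m; the calibration is good to about 2 mm. The wrist camera is an equidistant fisheye: a pixel r from the principal point sees the ray r / f radians off the axis. A picture is of the moment at which its call begins: read the wrist's pose just before it. There is no depth.
- sign_off(): hands the job in; it is judged then, once.
The state is a dict: "clock": time; "qpos": joint angles; "joint_velocities": joint speeds; "effort": joint torques, N m; "tcp_pos": TCP position; "eef_rot": TCP orientation; "contact_force": force on the tool from outside, world axes, zero at the start; "torque": the same for the moment, N m; "width": finger opening in m; "grip_force": force on a finger pad.
Only numpy, scipy, OpenCV 4.12 (cv2) and the standard library are available. Lean on these libraries where they do the work, as an engineer would, in place of code of your own. Each camera call takes 0.05 s, during which the arm holds its last target. There are 200 camera calls.

## Task

Push the empty pan's carriage under the hopper until it clicks home, pull the hopper's slide gate partway so that everything in its right-hand compartment (seen from the robot, the side the pan comes in from) drops into the pan while the left-hand compartment keeps its bulbs, and push the gate fully shut. Then draw the carriage all the way back out and seat the lid squarely on the pan. Put every loose, unwrapped garlic bulb lying on the bench back into the hopper, and leave the spray bottle, scoop and jar where they are.

Things in the scene. Friction and masses are not known exactly. Their poses are not given: they have to be found in the camera images.
- station: stainless portioning station fixed to the bench: base plate 12 mm thick, x +-95, y -230 to 200 mm (x +-123 from y 25 to 175), a carriage slideway along y, and a hopper on four 14 mm legs (x +-112, y 50 and 150) over its +y end. Origin on the bench; at yaw 0 its x points away from the robot, its y to the robot's left. Positions below are in its frame.
- portion_bay (a point): middle of the floor of the hopper's right-hand (portion) compartment: x 0, y 67.5, z 138 mm. Inside it is 150 mm along x and 62 mm along y: room for three bulbs in a row along x. Its floor is the slide gate. A 3 mm upright baffle, 75 mm tall, parts it from the left-hand compartment.
- stock_bay (a point): middle of the floor of the hopper's left-hand (stock) compartment, on the gate grip's side: x 0, y 132.5, z 138 mm; same inside as the other one.
- hopper_rim (a point): middle of the hopper's open top: x 0, y 100, z 245 mm. The x walls are straight up to z 213 mm (as is the baffle) and then flare out to x +-104 mm at the rim; the 3 mm y walls are straight, outer faces at y 33.5 and 166.5 mm.
- carriage (a joint): sliding carriage bearing the pan, m: 0 = drawn fully out (pan centre at station y -90 mm, clear of the hopper), 0.190 = home against the stop with the pan under the hopper. Moves along station +y, 1.5 N friction. Over the last 14 mm a brass spring plunger clicks past a hump (about 12 N to push in, 9 N to pull out) and then holds it home.
- carriage_grip (a point): point on the carriage's upright black grip, a plate 56 mm wide (station x), 12 mm thick (station y), top 84 mm above the bench; this point is 68 mm above the bench, 160 mm to the -y side of the pan's centre, on a 36 mm wide arm. Pinch it from above across its 12 mm.
- gate (a joint): slide gate, a 4 mm plate under both compartments, m: 0 = shut, grows as it is pulled to station +y; 0.135 = wide open. The right-hand compartment opens first: its bulbs drop at about 0.065; beyond about 0.100 the left-hand ones may drop too. A black line across the gate comes level with the hopper's outer wall at 0.075. 2.5 N friction; stays where left.
- gate_grip (a point): point on the gate's upright black grip, a plate 60 mm wide (station x), 12 mm thick (station y), from 136 to 184 mm above the bench; this point is 170 mm above the bench and, with the gate shut, 85 mm beyond the hopper's outer wall. Pinch it from above across its 12 mm.
- pan: open stainless pan, 176 x 162 mm over its flange, 100 mm tall, inside 156 x 142 mm, bottom 3 mm thick, 0.5 kg; sits loose in the carriage's nest, 24 mm above the bench, long side along station x. Origin at the centre of its underside, z up.
- lid: stainless pan lid, 0.32 kg: a 176 x 162 x 4 mm plate over a 149 x 135 x 8 mm dished part that goes inside the pan (about 3.5 mm play all round). Origin at the centre of its underside (the dished part), x along its long side. Lies right way up on the bench at the robot's left. Seated, its plate rests on the pan's flange, origin 92 mm above the pan's.
- lid_handle (a point): middle of the lid's black handle bar: 100 mm along the lid's x, 14 mm wide, 12 mm thick, its top 44 mm above the lid's origin; this point is 36 mm above the lid's origin and 24 mm above the plate.
- spray: white spray bottle, 64 mm across, 203 mm tall, a bystander. Origin at the centre of its base.
- scoop: stainless hand scoop with black handle, 216 mm long, 75 mm wide, a bystander lying near the bench's front. Origin under the back of its blade, x towards the blade's mouth.
- jar: closed jar, 76 mm across, 100 mm tall, a bystander. Origin at the centre of its base.
- portion1: black garlic bulb: dark, onion-shaped with seven ribs, hard, 45 g; 44 to 48 mm across at its widest (22 mm above its flat foot), 58 mm from foot to tip of neck. Origin at the centre of the foot, z towards the neck. At the start it stands in the hopper's portion compartment (two or three of the three are present).
- portion2: black garlic bulb: dark, onion-shaped with seven ribs, hard, 45 g; 44 to 48 mm across at its widest (22 mm above its flat foot), 58 mm from foot to tip of neck. Origin at the centre of the foot, z towards the neck. At the start it stands in the hopper's portion compartment (two or three of the three are present).
- portion3: black garlic bulb: dark, onion-shaped with seven ribs, hard, 45 g; 44 to 48 mm across at its widest (22 mm above its flat foot), 58 mm from foot to tip of neck. Origin at the centre of the foot, z towards the neck. At the start it stands in the hopper's portion compartment (two or three of the three are present).
- stock1: black garlic bulb: dark, onion-shaped with seven ribs, hard, 45 g; 44 to 48 mm across at its widest (22 mm above its flat foot), 58 mm from foot to tip of neck. Origin at the centre of the foot, z towards the neck. At the start it stands in the hopper's stock compartment (one to three of the three are present).
- stock2: black garlic bulb: dark, onion-shaped with seven ribs, hard, 45 g; 44 to 48 mm across at its widest (22 mm above its flat foot), 58 mm from foot to tip of neck. Origin at the centre of the foot, z towards the neck. At the start it stands in the hopper's stock compartment (one to three of the three are present).
- stock3: black garlic bulb: dark, onion-shaped with seven ribs, hard, 45 g; 44 to 48 mm across at its widest (22 mm above its flat foot), 58 mm from foot to tip of neck. Origin at the centre of the foot, z towards the neck. At the start it stands in the hopper's stock compartment (one to three of the three are present).
- stray1: black garlic bulb: dark, onion-shaped with seven ribs, hard, 45 g; 44 to 48 mm across at its widest (22 mm above its flat foot), 58 mm from foot to tip of neck. Origin at the centre of the foot, z towards the neck. At the start it stands on the bench (one to three of the three are present).
- stray2: black garlic bulb: dark, onion-shaped with seven ribs, hard, 45 g; 44 to 48 mm across at its widest (22 mm above its flat foot), 58 mm from foot to tip of neck. Origin at the centre of the foot, z towards the neck. At the start it stands on the bench (one to three of the three are present).
- stray3: black garlic bulb: dark, onion-shaped with seven ribs, hard, 45 g; 44 to 48 mm across at its widest (22 mm above its flat foot), 58 mm from foot to tip of neck. Origin at the centre of the foot, z towards the neck. At the start it stands on the bench (one to three of the three are present).
There are look-alikes about, which are no part of the job. Leave any white look-alike of the stock2 alone. What is shaped like the portion2 but red is not meant.

How it is judged:
On the way, in this order (a step that is already met when the one before it is completed fails the run):
1. the carriage is pushed home under the hopper, past the detent (value of joint carriage above 0.186 m), for 0.3 s.
2. the gate is open and every bulb of the portion has dropped into the pan under the hopper (value of joint carriage above 0.18 m and value of joint gate above 0.03 m and x of portion1 in the frame of pan between -0.08 and 0.08 m and y of portion1 in the frame of pan between -0.073 and 0.073 m and z of portion1 in the frame of pan between -0.002 and 0.092 m and x of portion2 in the frame of pan between -0.08 and 0.08 m and y of portion2 in the frame of pan between -0.073 and 0.073 m and z of portion2 in the frame of pan between -0.002 and 0.092 m and x of portion3 in the frame of pan between -0.08 and 0.08 m and y of portion3 in the frame of pan between -0.073 and 0.073 m and z of portion3 in the frame of pan between -0.002 and 0.092 m), for 0.3 s.
3. the gate is pushed shut (value of joint gate below 0.005 m), for 0.2 s.
4. the carriage is drawn back out with the pan (value of joint carriage below 0.015 m), for 0.2 s.
5. the lid is seated on the pan (x of lid in the frame of pan between -0.008 and 0.008 m and y of lid in the frame of pan between -0.008 and 0.008 m and z of lid in the frame of pan between 0.088 and 0.096 m and angle between the z axis of lid and the z axis of pan, either way round below 0.06 rad and angle between the x axis of lid and the x axis of pan, either way round below 0.08 rad), for 0.3 s.
At the end, for the whole second after the job is handed in: Gate shut (within 6 mm), carriage drawn out (within 18 mm of its stop), pan upright in it with every portion bulb inside, lid seated flat (origin 88 to 96 mm above the pan's, within 8 mm of its centre, within 0.08 rad), all stock and stray bulbs inside the hopper below its rim, everything at rest (all of step 5 and value of joint gate below 0.006 m and value of joint carriage below 0.018 m and angle between pan's own z axis and vertical below 0.05 rad and height (world z) of pan between 0.015 and 0.034 m and x of portion1 in the frame of pan between -0.08 and 0.08 m and y of portion1 in the frame of pan between -0.073 and 0.073 m and z of portion1 in the frame of pan between -0.002 and 0.092 m and x of portion2 in the frame of pan between -0.08 and 0.08 m and y of portion2 in the frame of pan between -0.073 and 0.073 m and z of portion2 in the frame of pan between -0.002 and 0.092 m and x of portion3 in the frame of pan between -0.08 and 0.08 m and y of portion3 in the frame of pan between -0.073 and 0.073 m and z of portion3 in the frame of pan between -0.002 and 0.092 m and x of stock1 in the frame of station between -0.09 and 0.09 m and y of stock1 in the frame of station between 0.034 and 0.166 m and z of stock1 in the frame of station between 0.13 and 0.245 m and x of stock2 in the frame of station between -0.09 and 0.09 m and y of stock2 in the frame of station between 0.034 and 0.166 m and z of stock2 in the frame of station between 0.13 and 0.245 m and x of stock3 in the frame of station between -0.09 and 0.09 m and y of stock3 in the frame of station between 0.034 and 0.166 m and z of stock3 in the frame of station between 0.13 and 0.245 m and x of stray1 in the frame of station between -0.09 and 0.09 m and y of stray1 in the frame of station between 0.034 and 0.166 m and z of stray1 in the frame of station between 0.13 and 0.245 m and x of stray2 in the frame of station between -0.09 and 0.09 m and y of stray2 in the frame of station between 0.034 and 0.166 m and z of stray2 in the frame of station between 0.13 and 0.245 m and x of stray3 in the frame of station between -0.09 and 0.09 m and y of stray3 in the frame of station between 0.034 and 0.166 m and z of stray3 in the frame of station between 0.13 and 0.245 m and linear speed of each of pan, lid, portion1, portion2, portion3, stock1, stock2, stock3, stray1, stray2, stray3 below 0.03 m/s); the robot touches nothing.
It fails at once if the spray is knocked or moved more than 30 mm (distance of spray from where it was at the start of the episode above 0.03 m).
It fails at once if the scoop is knocked or moved more than 30 mm (distance of scoop from where it was at the start of the episode above 0.03 m).
It fails at once if the jar is knocked or moved more than 30 mm (distance of jar from where it was at the start of the episode above 0.03 m).
It fails at once if the pan is tipped (angle between pan's own z axis and vertical above 0.35 rad).
Of portion1, portion2, portion3 only 2 to 3 are there at a start; the rules pass over those that are not, and their reading is None.
Of stock1, stock2, stock3 only 1 to 3 are there at a start; the rules pass over those that are not, and their reading is None.
Of stray1, stray2, stray3 only 1 to 3 are there at a start; the rules pass over those that are not, and their reading is None.
At some moment in a run one of stray1, stray2, stray3 may be knocked a few centimetres aside while the robot is not near it.
Once in a run the grip may slacken for a moment while it holds something.
It also fails if it takes over 210 s, if anything falls off the work surface, if the arm or the gripper's body presses on something with over 40 N, if the wrist force passes 120 N, or if a joint passes its speed limit or range.

## Working session

There is one attempt and no reset: what is moved stays moved. The work goes in short steps, Python scripts to look and compute and a shell command to move; the robot and the scene stay as the last step left them, time stands still between calls to the robot, and variables do not carry over. Pictures are saved under pics/ and viewed, at most 14 in all, crops included, and the job is handed in when it is done.

```bash
mkdir -p pics; cat > h.py <<'E'
import numpy as np, cv2
from cell import monitor, vision, env
from scipy.spatial.transform import Rotation as R
def snap(name,out=None):
    s=monitor.read_state(); c=vision.read_camera(name); 
    if out: cv2.imwrite('pics/'+out,cv2.cvtColor(c['img'],cv2.COLOR_RGB2BGR))
    c['f']=c['img'].shape[0]/2/np.tan(np.radians(c['vfov'])/2); c['name']=name
    if 'T' not in c:
        T=np.eye(4); T[:3,:3]=R.from_quat(np.roll(s['eef_rot'],-1)).as_matrix(); T[:3,3]=s['tcp_pos']; c['T']=T@c['mount']
    return c
def ray(c,u,v):
    d=np.array([(u-c['cx']),(v-c['cy'])])
    if c['name']=='wrist':
        r=np.hypot(*d); th=r/c['f']; k=np.sin(th)/max(r,1e-9); p=np.array([d[0]*k,-d[1]*k,-np.cos(th)])
    else: p=np.array([d[0]/c['f'],-d[1]/c['f'],-1])
    return c['T'][:3,3],c['T'][:3,:3]@p
def onz(c,u,v,z):
    o,d=ray(c,u,v); return o+d*(z-o[2])/d[2]
def proj(c,P):
    p=np.linalg.inv(c['T'])@np.append(P,1); x,y,z=p[0],-p[1],-p[2]
    if c['name']=='wrist':
        r=np.hypot(x,y); th=np.arctan2(r,z); return c['cx']+c['f']*th*x/r, c['cy']+c['f']*th*y/r
    return c['cx']+c['f']*x/z, c['cy']+c['f']*y/z
def st():
    s=monitor.read_state(); print({k:np.round(s[k],4).tolist() for k in ['clock','tcp_pos','eef_rot','contact_force','width','grip_force','qpos']})
E
python3 - <<'E'
from h import *
st()
for n in ['top','side','wrist']:
    c=snap(n,n+'0.png'); print(n,{k:np.round(c[k],4).tolist() for k in c if k not in('img','name')}, [k for k in c])
E
```

```text
{'clock': 0.0, 'tcp_pos': [0.2474, -0.4906, 0.2415], 'eef_rot': [-0.0008, 0.9729, 0.2313, -0.0001], 'contact_force': [-0.0745, 0.01, -0.2854], 'width': 0.0858, 'grip_force': 0.0, 'qpos': [-1.2382, 0.3269, -0.1936, 1.052, 0.0, 1.4366]}
top {'vfov': 44.1345, 'cx': 324.6098, 'cy': 205.5124, 'T': [[-0.0191, 0.9918, -0.1267, 0.4014], [-0.9996, -0.0215, -0.0178, -0.0098], [-0.0204, 0.1263, 0.9918, 1.6048], [0.0, 0.0, 0.0, 1.0]], 'f': 493.3499} ['img', 'vfov', 'cx', 'cy', 'T', 'f', 'name']
side {'vfov': 47.0256, 'cx': 322.8351, 'cy': 194.8047, 'T': [[-0.9535, 0.1521, -0.2602, 0.2089], [-0.3014, -0.4733, 0.8277, 1.1939], [0.0028, 0.8676, 0.4972, 0.892], [0.0, 0.0, 0.0, 1.0]], 'f': 459.6877} ['img', 'vfov', 'cx', 'cy', 'T', 'f', 'name']
wrist {'vfov': 65.7065, 'cx': 321.0604, 'cy': 202.0433, 'mount': [[0.0007, 0.9537, 0.3009, 0.0777], [1.0, -0.0007, -0.0001, 0.0], [0.0001, 0.3009, -0.9537, -0.1314], [0.0, 0.0, 0.0, 1.0]], 'f': 309.7069, 'T': [[0.4506, 0.8512, 0.2691, 0.3168], [-0.8927, 0.4302, 0.1341, -0.4559], [-0.0017, -0.3007, 0.9537, 0.3729], [0.0, 0.0, 0.0, 1.0]]} ['img', 'vfov', 'cx', 'cy', 'mount', 'f', 'name', 'T']
```

View pics/top0.png

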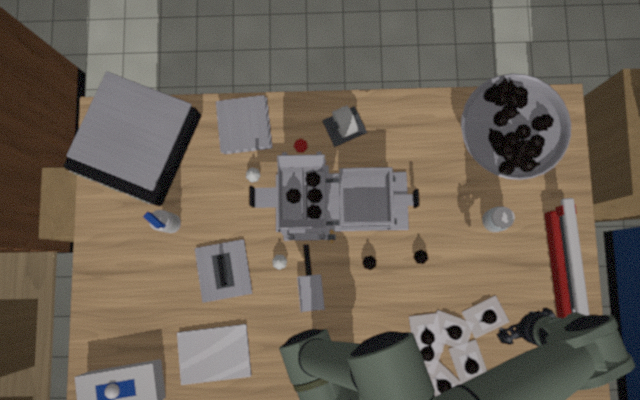

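View pics/side0.png

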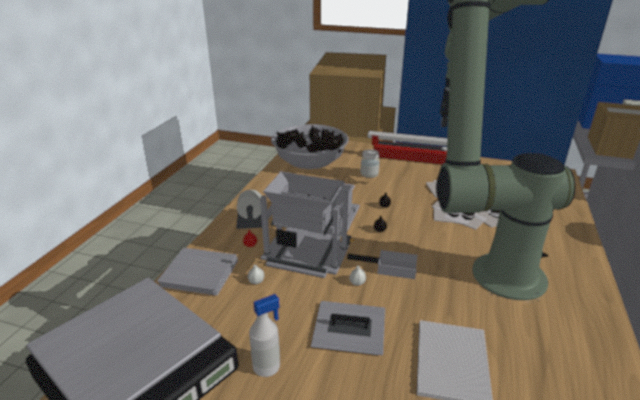

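Top: station is centred near (335,198), with the carriage grip at (416,199) and gate grip at (252,197). The lid is at (223,270), and loose dark bulbs are at (370,262) and (420,257). Bulbs on papers lie around (450,345), and the decoys are white and red. I'll zoom in.

```bash
python3 - <<'E'
import cv2,numpy as np
t=cv2.imread('pics/top0.png');w=cv2.imread('pics/wrist0.png')
a=cv2.resize(t[140:300,190:440],(800,512),interpolation=cv2.INTER_CUBIC)
cv2.imwrite('pics/a.png',a)
b=cv2.resize(t[280:400,400:560],(400,300),interpolation=cv2.INTER_CUBIC)
w2=cv2.resize(w,(400,250),interpolation=cv2.INTER_AREA)
cv2.imwrite('pics/b.png',np.vstack([np.hstack([b]), w2]))
E
```

```text
(no output)
```

View pics/a.png

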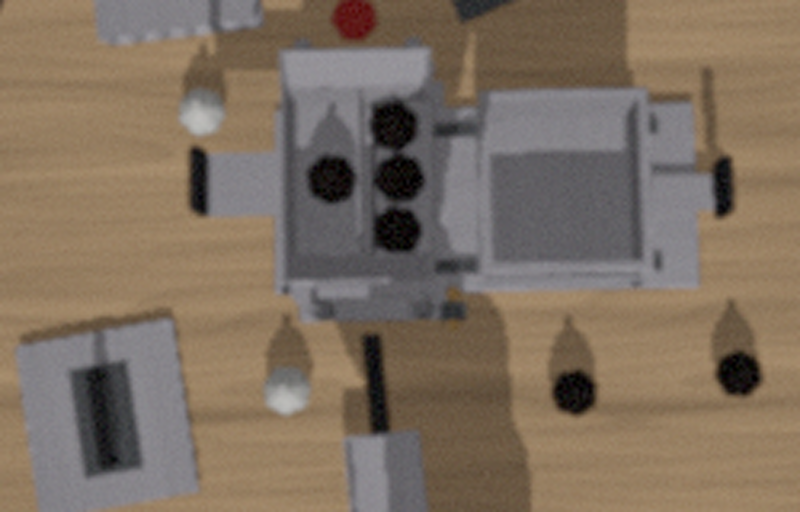

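View pics/b.png

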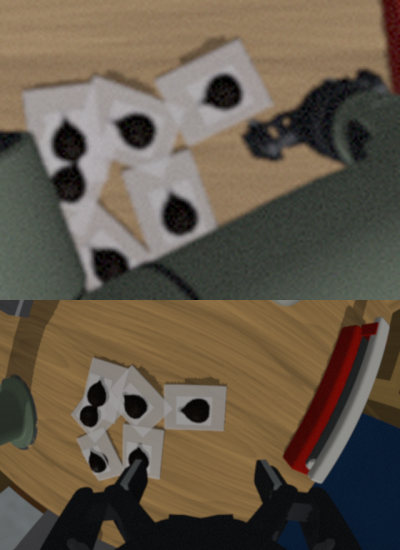

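Station details are clear: three portion bulbs and one stock bulb. Among the wrapped bulbs, one blob at top (428,353) looks different: round, with no neck showing. I'll check it.

```bash
python3 - <<'E'
import cv2,numpy as np
w=cv2.imread('pics/wrist0.png');s=cv2.imread('pics/side0.png')
a=cv2.resize(w[80:300,100:380],(700,550),interpolation=cv2.INTER_CUBIC)[:, :420]
b=cv2.resize(s[170:240,420:510],(380,296),interpolation=cv2.INTER_CUBIC)
c=np.zeros((550,380,3),np.uint8);c[:296]=b
cv2.imwrite('pics/c.png',np.hstack([a,c]))
# colours/ segmentation in top
from h import *
E
```

```text
(no output)
```

View pics/c.png

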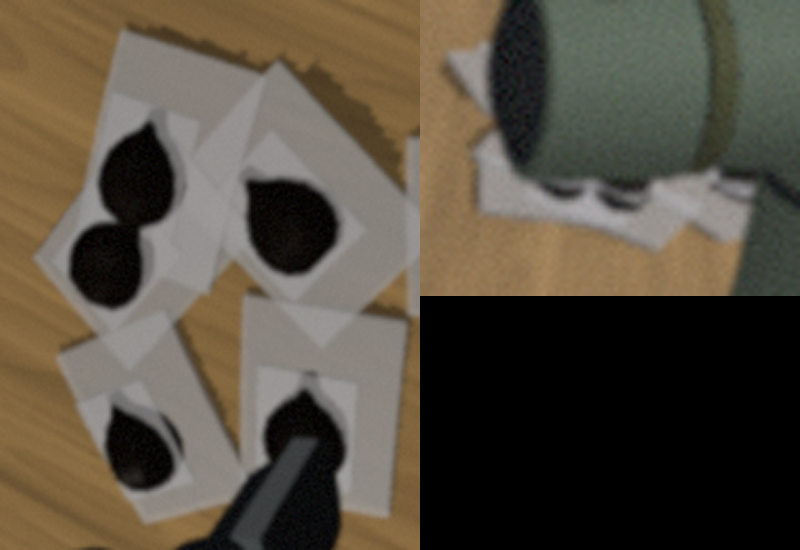

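```bash
python3 - <<'E'
from h import *
s=monitor.read_state()
class C(dict):pass
c=snap('top'); img=c['img']
dark=(img.max(2)<45).astype(np.uint8)
n,l,stt,cen=cv2.connectedComponentsWithStats(dark)
for i in range(1,n):
    x,y,w,h,a=stt[i]
    if 40<a<900 and 190<x<520 and 140<y<380:
        print(stt[i].tolist(),np.round(cen[i],1).tolist(), 'z22',np.round(onz(c,*cen[i],.03),3).tolist()[:2],'z84',np.round(onz(c,*cen[i],.084),3).tolist()[:2],'z184',np.round(onz(c,*cen[i],.184),3).tolist()[:2])
E
```

```text
[306, 172, 14, 15, 161] [312.6, 178.9] z22 [0.69, 0.056] z84 [0.681, 0.054] z184 [0.662, 0.049]
[250, 187, 4, 19, 73] [251.5, 195.9] z22 [0.639, 0.254] z84 [0.631, 0.245] z184 [0.616, 0.229]
[287, 189, 13, 14, 151] [293.1, 195.6] z22 [0.637, 0.12] z84 [0.629, 0.115] z184 [0.614, 0.107]
[307, 188, 15, 15, 160] [314.2, 195.2] z22 [0.637, 0.052] z84 [0.629, 0.049] z184 [0.614, 0.046]
[413, 190, 5, 17, 68] [415.4, 197.9] z22 [0.621, -0.274] z84 [0.614, -0.265] z184 [0.6, -0.248]
[307, 204, 14, 15, 155] [313.4, 211.4] z22 [0.584, 0.055] z84 [0.578, 0.053] z184 [0.567, 0.049]
[304, 245, 7, 30, 135] [307.0, 259.6] z22 [0.431, 0.078] z84 [0.43, 0.075] z184 [0.428, 0.069]
[415, 250, 12, 13, 122] [420.5, 256.4] z22 [0.434, -0.282] z84 [0.433, -0.272] z184 [0.431, -0.255]
[217, 255, 10, 31, 166] [221.5, 269.9] z22 [0.403, 0.35] z84 [0.403, 0.338] z184 [0.403, 0.315]
[363, 256, 12, 13, 117] [369.0, 262.1] z22 [0.419, -0.119] z84 [0.418, -0.115] z184 [0.417, -0.108]
[498, 309, 54, 35, 613] [525.0, 326.3] z22 [0.212, -0.595] z84 [0.219, -0.575] z184 [0.231, -0.538]
[482, 311, 14, 12, 129] [488.9, 316.5] z22 [0.244, -0.486] z84 [0.249, -0.469] z184 [0.259, -0.439]
[447, 326, 14, 13, 130] [454.3, 331.7] z22 [0.199, -0.376] z84 [0.206, -0.364] z184 [0.219, -0.34]
[283, 329, 41, 18, 234] [302.5, 336.5] z22 [0.193, 0.095] z84 [0.2, 0.092] z184 [0.213, 0.085]
[422, 329, 12, 16, 130] [427.2, 336.9] z22 [0.185, -0.292] z84 [0.193, -0.282] z184 [0.206, -0.264]
[350, 332, 59, 25, 663] [378.3, 342.9] z22 [0.17, -0.14] z84 [0.178, -0.136] z184 [0.192, -0.127]
[420, 346, 13, 14, 128] [427.0, 353.0] z22 [0.137, -0.289] z84 [0.146, -0.279] z184 [0.163, -0.262]
[466, 359, 12, 14, 135] [471.3, 365.9] z22 [0.096, -0.423] z84 [0.107, -0.409] z184 [0.126, -0.382]
```

The left pair sit in their own clear packets, so all six bulbs there are wrapped. The loose strays are the two at world (0.42,-0.12) and (0.43,-0.28). The station is roughly at (0.615,-0.018) with yaw about 0. Moving above the carriage grip.

```bash
python3 -m jog '[[[0,0,0],6.7],[[0,0,0],6.7],[[0,0,0],6.7],[[0,0,0],6.6]]' 0.2 60; python3 -m jog '[[[2.4,-1.5,0],0],[[2.4,-1.5,0],0],[[2.4,-1.5,0],0],[[2.4,-1.5,0],0],[[2.4,-1.5,0],0],[[2.4,-1.5,0],0],[[2.4,-1.5,0],0],[[2.4,-1.5,0],0]]'; python3 -m jog '[[[2.4,-1.5,0],0],[[2.4,-1.5,0],0],[[2.4,-1.5,0],0],[[2.4,-1.5,0],0],[[2.4,-1.5,0],0],[[2.4,-1.5,0],0],[[2.4,-1.5,0],0],[[0,0,0],0]]'; python3 - <<'E'
from h import *
st(); c=snap('wrist','w1.png'); print(proj(c,[.614,-.265,.084]))
s=snap('side');t=snap('top');cv2.imwrite('pics/s1.png',s['img'][...,::-1])
E
```

```text
clock: 0.53
tcp_pos: [0.2475, -0.491, 0.242]
eef_rot: [-0.0, 1.0, -0.002, -0.0]
contact_force: [0.1, -0.2, -0.2]
width: 0.0509
grip_force: 0.0
clock: 1.2
tcp_pos: [0.4404, -0.37, 0.2421]
eef_rot: [-0.0, 1.0, 0.0, -0.0]
contact_force: [-0.5, -0.7, -0.2]
width: 0.0511
grip_force: 0.0
clock: 1.87
tcp_pos: [0.6109, -0.2626, 0.2415]
eef_rot: [-0.001, 1.0, 0.003, 0.001]
contact_force: [-1.2, 0.2, 0.7]
width: 0.0514
grip_force: 0.0
{'clock': 1.8667, 'tcp_pos': [0.6109, -0.2626, 0.2415], 'eef_rot': [-0.0007, 1.0, 0.0029, 0.0007], 'contact_force': [-1.1576, 0.2266, 0.7381], 'width': 0.0514, 'grip_force': 0.0, 'qpos': [-0.5178, 0.5451, 0.1465, 1.1717, 0.002, 2.618]}
(np.float64(324.05547738281706), np.float64(185.75243390828732))
```

View pics/w1.png

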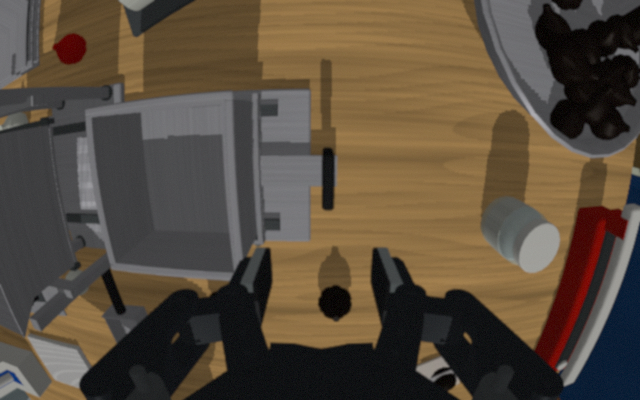

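The grip shows at (328,180), predicted (324,186), so the estimate is nearly right. Refining by colour.

```bash
python3 - <<'E'
from h import *
c=snap('wrist'); im=c['img'][130:225,300:360]
d=(im.max(2)<40); v,u=np.nonzero(d); print(u.min()+300,u.max()+300,v.min()+130,v.max()+130)
u0,v0=u.mean()+300,v.mean()+130
print(onz(c,u0,v0,.084),onz(c,u0,v0,.08))
r=[onz(c,u.mean()+300,k,.084)[0] for k in (v.min()+130,v.max()+130)];print(r)
# grip yaw from top rows vs bottom rows
for k in (v.min()+8,v.max()-15): print(onz(c,u[v==k].mean()+300,k+130,.084))
E
```

```text
320 329 144 204
[ 0.62110795 -0.2686334   0.084     ] [ 0.62022733 -0.26868201  0.08      ]
[np.float64(0.6500658562928024), np.float64(0.5911722373925213)]
[ 0.64246919 -0.26855594  0.084     ]
[ 0.60640758 -0.26872418  0.084     ]
```

```bash
python3 -m jog '[[[0.5,0.1,2.5],0],[[0.4,0.1,2.5],0],[[0,0,2.5],0],[[0,0,2.5],0],[[0,0,2.5],0],[[0,0,2.5],0],[[0,0,2],0],[[0,0,1],0]]' 0.2 70; python3 -m jog '[[[0,0,0],0],[[0,0,0],0]]' ; python3 -m jog '[[[0,0,0],0],[[0,0,0],0],[[0,0,0],0],[[0,0,0],0],[[0,0,0],0]]' -1 70
```

```text
clock: 2.73
tcp_pos: [0.6136, -0.2681, 0.0595]
eef_rot: [-0.001, 1.0, -0.001, -0.002]
contact_force: [-0.0, 0.2, -0.9]
width: 0.0511
grip_force: 0.0
clock: 2.9
tcp_pos: [0.6158, -0.2686, 0.0626]
eef_rot: [-0.0, 1.0, -0.0, -0.0]
contact_force: [-0.5, 0.6, -0.1]
width: 0.0512
grip_force: 0.0
clock: 3.32
tcp_pos: [0.6173, -0.2685, 0.064]
eef_rot: [0.001, 1.0, 0.0, 0.001]
contact_force: [-1.4, 0.2, 6.3]
width: 0.011
grip_force: 68.6
```

```bash
python3 -m jog '[[[0,-1.5,0],0],[[0,-2.1,0],0],[[0,-2.1,0],0],[[0,-2.1,0],0],[[0,-2.1,0],0],[[0,-2.1,0],0],[[0,-2.1,0],0],[[0,-1.5,0],0]]'; python3 -m jog '[[[0,-0.6,0],0],[[0,-0.6,0],0],[[0,-0.5,0],0],[[0,-0.5,0],0],[[0,-0.5,0],0],[[0,-0.5,0],0],[[0,-0.3,0],0],[[0,0,0],0]]'; python3 -m jog '[[[0,0,0],0],[[0,0,0],0],[[0,0,0],0],[[0,0,0],0]]'
```

```text
clock: 3.98
tcp_pos: [0.6178, -0.1108, 0.064]
eef_rot: [0.0, 1.0, 0.001, 0.002]
contact_force: [1.4, -1.6, 5.4]
width: 0.0109
grip_force: 70.4
clock: 4.65
tcp_pos: [0.6179, -0.0789, 0.064]
eef_rot: [0.002, 1.0, -0.0, 0.002]
contact_force: [0.2, -6.4, 6.7]
width: 0.0108
grip_force: 70.7
clock: 4.98
tcp_pos: [0.6179, -0.0789, 0.064]
eef_rot: [0.002, 1.0, -0.0, 0.002]
contact_force: [1.0, -5.3, 4.3]
width: 0.0115
grip_force: 47.8
```

Carriage travelled 189.6 mm, so it's home. Release, go up and over the hopper to the gate grip (expected y about 0.233).

```bash
python3 -m jog '[[[0,0,0],0],[[0,0,0],0],[[0,0,0],0]]' 0.2; python3 -m jog '[[[0,0,2.5],0]]' >/dev/null 2>&1 <&- ; python3 -m jog '[[[0,0,-3.5],0],[[0,0,-3.5],0],[[0,0,-3.5],0],[[0,0,-3.5],0],[[0,0,-3.5],0],[[0,0,-3.5],0],[[0,0,-3.5],0],[[0,0,-3.5],0]]'|head -2
```

```text
clock: 5.23
tcp_pos: [0.6158, -0.0764, 0.0621]
eef_rot: [-0.0, 1.0, 0.001, -0.0]
contact_force: [0.8, 1.0, -0.6]
width: 0.047
grip_force: 0.0
clock: 5.98
tcp_pos: [0.6156, -0.0763, 0.3188]
```

An unintended downward row slipped into that command. No contact force shows afterwards, and I'll check the carriage visually. Moving over to the gate grip.

```bash
python3 -m jog '[[[0,-2.5,0],0],[[0,-2.5,0],0],[[0,-2.5,0],0],[[0,-2.5,0],0],[[0,-2.5,0],0],[[0,-2.5,0],0],[[0,-2.5,0],0],[[0,-2.5,0],0]]'|head -2; python3 -m jog '[[[0,-2.5,0],0],[[0,-2.5,0],0],[[0,-2.5,0],0],[[0,-2.4,0],0],[[0,-1.0,0],0],[[0,0,0],0],[[0,0,0],0]]'|head -2; python3 - <<'E'
from h import *
st(); c=snap('wrist','w2.png'); P=[.618,.233,.184]; u,v=map(int,proj(c,P)); print(u,v)
print('home carriage grip px',proj(c,[.618,-.0785,.084]))
im=c['img'][v-45:v+45,u-25:u+26]; d=im.max(2)<40; y,x=np.nonzero(d); print(x.min()+u-25,x.max()+u-25,y.min()+v-45,y.max()+v-45)
m=(x.mean()+u-25,y.mean()+v-45); print(m,onz(c,*m,.184))
E
```

```text
clock: 6.65
tcp_pos: [0.6158, 0.1031, 0.3171]
clock: 7.23
tcp_pos: [0.6126, 0.1634, 0.321]
{'clock': 7.2333, 'tcp_pos': [0.6126, 0.1634, 0.321], 'eef_rot': [-0.027, 0.9978, 0.06, -0.0018], 'contact_force': [-0.0618, -0.301, 0.2769], 'width': 0.0513, 'grip_force': 0.0, 'qpos': [0.1192, 0.4532, 0.1961, 1.3141, 0.0542, 3.1406]}
254 179
home carriage grip px (np.float64(507.37917341763955), np.float64(194.54060008373037))
250 272 143 207
(np.float64(260.27199281867144), np.float64(173.68761220825854)) [0.62376992 0.22809773 0.184     ]
```

View pics/w2.png

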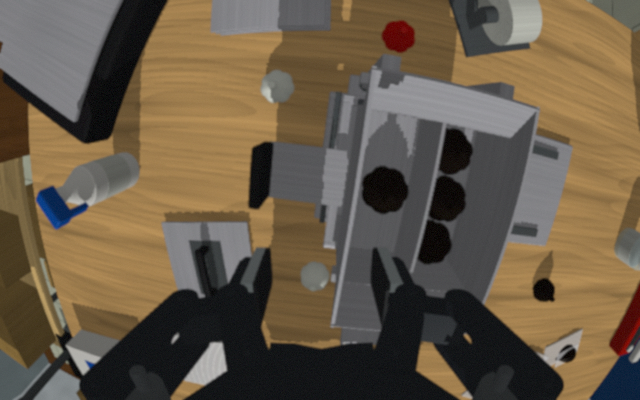

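Gate shut, carriage still home. The last joint hit its limit, so I'll make the half turn the other way.

```bash
for i in 1 2; do python3 -m jog '[[[0,0,0],-7],[[0,0,0],-7],[[0,0,0],-7],[[0,0,0],-7],[[0,0,0],-7],[[0,0,0],-7],[[0,0,0],-7],[[0,0,0],-7]]'|head -3;done; python3 -m jog '[[[0,0,0],-7],[[0,0,0],-7],[[0,0,0],-7],[[0,0,0],-7],[[0,0,0],-7],[[0,0,0],-7],[[0,0,0],-7],[[0,0,0],0]]'; python3 - <<'E'
from h import *
st(); s=monitor.read_state(); print(np.round(R.from_quat(np.roll(s['eef_rot'],-1)).as_matrix(),3))
E
```

```text
clock: 7.95
tcp_pos: [0.6127, 0.1625, 0.3209]
eef_rot: [-0.025, 0.852, 0.523, 0.011]
clock: 8.62
tcp_pos: [0.6127, 0.1625, 0.321]
eef_rot: [-0.017, 0.506, 0.862, 0.021]
clock: 9.28
tcp_pos: [0.6127, 0.1626, 0.3209]
eef_rot: [-0.006, 0.105, 0.994, 0.026]
contact_force: [-0.6, -0.6, 0.3]
width: 0.0511
grip_force: 0.0
{'clock': 9.2833, 'tcp_pos': [0.6127, 0.1626, 0.3209], 'eef_rot': [-0.0063, 0.1052, 0.9941, 0.0264], 'contact_force': [-0.5559, -0.6053, 0.2621], 'width': 0.0511, 'grip_force': 0.0, 'qpos': [0.1178, 0.453, 0.1957, 1.314, 0.0543, 0.3287]}
[[-0.978  0.21  -0.007]
 [ 0.209  0.976  0.054]
 [ 0.018  0.051 -0.999]]
```

```bash
python3 -m jog '[[[0,0,0],-6],[[0,0,0],-6],[[0,1,0],0],[[0,1,0],0],[[0,1,0],0],[[0,1,0],0],[[0,0,0],0],[[0,0,0],0]]'|head -2;  python3 - <<'E'
from h import *
st(); s=monitor.read_state(); print(np.round(R.from_quat(np.roll(s['eef_rot'],-1)).as_matrix(),3))
E
```

```text
clock: 9.95
tcp_pos: [0.6125, 0.2045, 0.323]
{'clock': 9.95, 'tcp_pos': [0.6125, 0.2045, 0.323], 'eef_rot': [-0.0036, 0.0007, 0.9996, 0.0269], 'contact_force': [0.2579, -0.7076, 0.2416], 'width': 0.0509, 'grip_force': 0.0, 'qpos': [0.1832, 0.4748, 0.2351, 1.3282, 0.0542, 0.1847]}
[[-1.     0.002 -0.007]
 [ 0.001  0.999  0.054]
 [ 0.007  0.054 -0.999]]
```

A 3° tilt remains, which is tolerable. I'll work out tool-frame shifts with a helper, aiming at the gate grip.

```bash
cat >> h.py <<'E'
def to(P,grasp=True):
    "tool-frame shift (cm) bringing the grasp point (or TCP) to world P"
    s=monitor.read_state(); M=R.from_quat(np.roll(s['eef_rot'],-1)).as_matrix()
    P=np.array(P)+(M[:,2]*.008 if grasp else 0)
    print('shift cm',np.round(M.T@(P-s['tcp_pos'])*100,2))
E
python3 - <<'E'
from h import *
c=snap('wrist','w3.png'); P=[.618,.233,.184]; u,v=map(int,proj(c,P)); print(u,v)
t=snap('top'); im=t['img'];
print('top proj gate grip',proj(t,P))
im=c['img'][v-55:v+55,u-30:u+31]; d=im.max(2)<40; y,x=np.nonzero(d); print(x.min()+u-30,x.max()+u-30,y.min()+v-55,y.max()+v-55)
m=(x.mean()+u-30,y.mean()+v-55); print(m,onz(c,*m,.184))
to([.618,.233,.168]); to([.618,.233,.26])
E
```

```text
343 199
top proj gate grip (np.float64(250.00091654079176), np.float64(195.20875729641534))
334 349 160 227
(np.float64(341.11817168338905), np.float64(193.0702341137124)) [0.61224047 0.23062123 0.184     ]
shift cm [-0.65  2.11 16.44]
shift cm [-0.58  2.6   7.25]
```

View pics/w3.png

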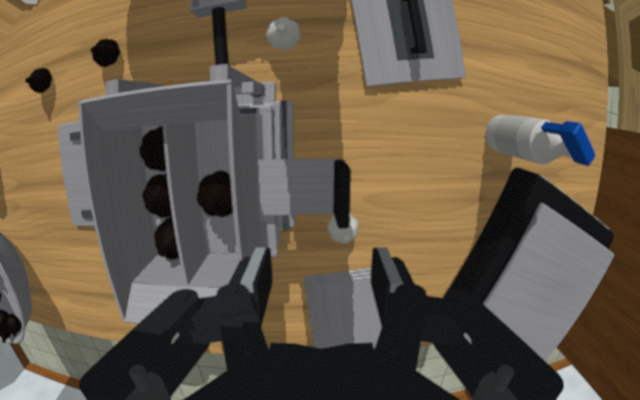

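Gate grip seen at (342,193), i.e. (0.615,0.232). Descending and gripping.

```bash
python3 -m jog '[[[-0.2,1.1,2],0],[[-0.2,1.0,2],0],[[0,0,2.5],0],[[0,0,2.5],0],[[0,0,2.5],0],[[0,0,2.5],0],[[0,0,1.7],0],[[0,0,0.7],0]]'|head -2; python3 -m jog '[[[0,0,0],0],[[0,0,0],0]]'; python3 -m jog '[[[0,0,0],0],[[0,0,0],0],[[0,0,0],0],[[0,0,0],0],[[0,0,0],0]]' -1 70
```

```text
clock: 10.72
tcp_pos: [0.6138, 0.2324, 0.1573]
clock: 10.88
tcp_pos: [0.6159, 0.233, 0.161]
eef_rot: [-0.003, 0.001, 1.0, 0.027]
contact_force: [-0.1, 0.0, 0.7]
width: 0.051
grip_force: 0.0
clock: 11.3
tcp_pos: [0.6164, 0.2336, 0.1621]
eef_rot: [-0.002, 0.001, 1.0, 0.027]
contact_force: [-0.6, 4.3, 6.0]
width: 0.0118
grip_force: 68.4
```

```bash
python3 -m jog '[[[0,1,0.05],0],[[0,1,0.05],0],[[0,1,0.06],0],[[0,1,0.05],0],[[0,1,0.06],0],[[0,1,0.05],0],[[0,1,0.06],0],[[0,0.9,0.05],0]]'; python3 -m jog '[[[0,0,0],0],[[0,0,0],0],[[0,0,0],0],[[0,0,0],0],[[0,0,0],0],[[0,0,0],0]]'; python3 - <<'E'
from h import *
st();snap('top','t4.png')
t=cv2.imread('pics/t4.png');cv2.imwrite('pics/t4c.png',cv2.resize(t[150:260,220:440],(660,330),interpolation=cv2.INTER_CUBIC))
snap('wrist','w4.png')
E
```

```text
clock: 11.97
tcp_pos: [0.6167, 0.3107, 0.1621]
eef_rot: [-0.002, 0.001, 1.0, 0.024]
contact_force: [-0.8, -3.0, 8.9]
width: 0.012
grip_force: 69.7
clock: 12.47
tcp_pos: [0.6167, 0.3122, 0.1621]
eef_rot: [-0.002, 0.001, 1.0, 0.026]
contact_force: [-0.1, 2.7, 7.0]
width: 0.0113
grip_force: 73.7
{'clock': 12.4667, 'tcp_pos': [0.6167, 0.3122, 0.1621], 'eef_rot': [-0.0018, 0.0008, 0.9997, 0.0262], 'contact_force': [-0.0722, 2.7201, 6.9665], 'width': 0.0113, 'grip_force': 73.6616, 'qpos': [0.3404, 0.6299, 0.0872, 1.0141, 0.0506, 0.3424]}
```

View pics/w4.png

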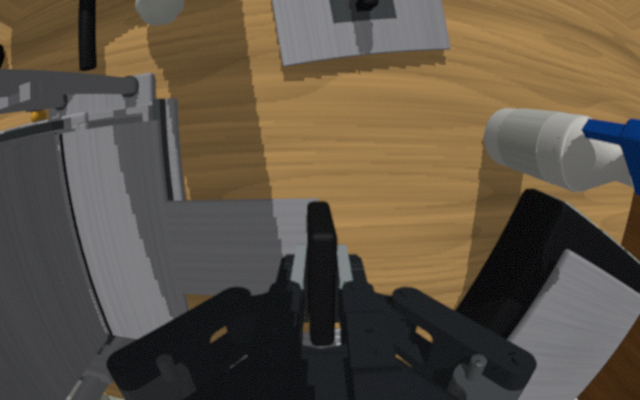

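Grip held and the gate is at about 79 mm. The wrist view can't see into the compartments, so I'll use the top view.

View pics/t4c.png

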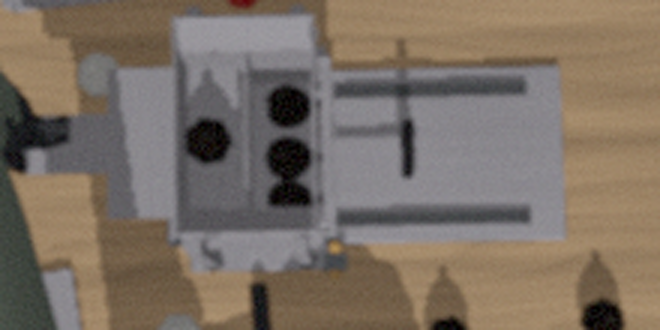

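```bash
python3 - <<'E'
from h import *
t=snap('top'); im=t['img'][165:235,270:335]
n,l,s,c=cv2.connectedComponentsWithStats((im.max(2)<45).astype(np.uint8))
for i in range(1,n):
    if s[i][4]>40: print(s[i].tolist(),np.round(c[i]+[270,165],1), [np.round(onz(t,*(c[i]+[270,165]),z)[:2],3).tolist() for z in (.05,.165)])
E
```

```text
[40, 14, 13, 13, 138] [315.8 185.1] [[0.666, 0.045], [0.647, 0.041]]
[12, 25, 14, 14, 154] [288.7 196.4] [[0.632, 0.132], [0.615, 0.122]]
[40, 31, 13, 22, 229] [315.9 206.8] [[0.597, 0.046], [0.582, 0.042]]
```

All three have dropped: their image positions match pan-floor height (world y about 0.045). The stock bulb is still in place, so I'll shut the gate.

```bash
python3 -m jog '[[[0,-1,-0.05],0],[[0,-1,-0.05],0],[[0,-1,-0.06],0],[[0,-1,-0.05],0],[[0,-1,-0.06],0],[[0,-1,-0.05],0],[[0,-1,-0.06],0],[[0,-0.9,-0.05],0]]'|head -2; python3 -m jog '[[[0,-0.2,0],0],[[0,0,0],0],[[0,0,0],0],[[0,0,0],0],[[0,0,0],0]]'
```

```text
clock: 13.28
tcp_pos: [0.6164, 0.2333, 0.1621]
clock: 13.7
tcp_pos: [0.6164, 0.2335, 0.1621]
eef_rot: [-0.002, 0.0, 1.0, 0.029]
contact_force: [-0.6, 9.5, 5.0]
width: 0.0117
grip_force: 78.8
```

```bash
python3 -m jog '[[[0,0,0],0],[[0,0,0],0],[[0,0,0],0]]' 0.2|head -1; python3 -m jog '[[[0,0,-2],0],[[0,0,-2.5],0],[[0,0,-2.5],0],[[0,0,-2.5],0],[[0,0,-2.5],0],[[0,0,-2.5],0],[[0,0,-1.5],0],[[0,0,0],0]]'|head -2; python3 -m jog '[[[0,-2.5,0],0],[[0,-2.5,0],0],[[0,-2.5,0],0],[[0,-2.5,0],0],[[0,-2.5,0],0],[[0,-2.5,0],0],[[0,-2.5,0],0],[[0,-2.5,0],0]]'|head -2; python3 -m jog '[[[0,-2.5,0],0],[[0,-2.5,0],0],[[0,-2.5,0],0],[[0,-2.5,0],0],[[0,0,0],0],[[0,0,0],0]]'|head -2; python3 - <<'E'
from h import *
st();c=snap('wrist','w5.png');P=[.618,-.0785,.084]; u,v=map(int,proj(c,P)); print(u,v)
im=c['img'][v-40:v+40,u-25:u+26]; d=im.max(2)<40; y,x=np.nonzero(d); print(x.min()+u-25,x.max()+u-25,y.min()+v-40,y.max()+v-40)
m=(x.mean()+u-25,y.mean()+v-40); print(m,onz(c,*m,.084))
to([.618,-.0785,.068])
t=snap('top');print(proj(t,[.616,.2335,.184]))
im=t['img'];d=im[180:212,235:270].max(2)<45; y,x=np.nonzero(d); print(x.mean()+235,y.mean()+180)
im=t['img'][165:235,270:335]
n,l,s,c=cv2.connectedComponentsWithStats((im.max(2)<45).astype(np.uint8))
for i in range(1,n):
    if s[i][4]>40: print(s[i].tolist(),np.round(c[i]+[270,165],1))
E
```

```text
clock: 13.95
clock: 14.62
tcp_pos: [0.6183, 0.2223, 0.3242]
clock: 15.28
tcp_pos: [0.6155, 0.0215, 0.3077]
clock: 15.78
tcp_pos: [0.6153, -0.0783, 0.3022]
{'clock': 15.7833, 'tcp_pos': [0.6153, -0.0783, 0.3022], 'eef_rot': [-0.0046, 0.0025, 0.9996, 0.0275], 'contact_force': [0.3829, 0.2927, -0.8014], 'width': 0.0514, 'grip_force': 0.0, 'qpos': [-0.2696, 0.4486, 0.1421, 1.2878, 0.0505, -0.2651]}
310 178
306 314 149 217
(np.float64(309.9200968523002), np.float64(176.64891041162227)) [ 0.61603377 -0.07893276  0.084     ]
shift cm [-0.47 -1.41 24.22]
(np.float64(249.83017997381825), np.float64(195.88992993429824))
251.61764705882354 195.89705882352942
[18, 25, 13, 15, 148] [294. 197.]
```

Gate shut, compartment empty, carriage grip at (310,177) as predicted. Descend, grip and draw out.

```bash
python3 -m jog '[[[-0.1,-0.7,2.5],0],[[-0.1,-0.7,2.5],0],[[0,0,3],0],[[0,0,3],0],[[0,0,3],0],[[0,0,3],0],[[0,0,3],0],[[0,0,2.5],0]]'|head -2; python3 -m jog '[[[0,0,1.2],0],[[0,0,0.5],0],[[0,0,0],0],[[0,0,0],0]]'|head -4; python3 -m jog '[[[0,0,0],0],[[0,0,0],0],[[0,0,0],0],[[0,0,0],0],[[0,0,0],0]]' -1 70
```

```text
clock: 16.55
tcp_pos: [0.6154, -0.077, 0.0763]
clock: 16.88
tcp_pos: [0.6173, -0.0777, 0.0627]
eef_rot: [-0.003, 0.001, 1.0, 0.027]
contact_force: [0.3, -0.7, 0.1]
clock: 17.3
tcp_pos: [0.6172, -0.0785, 0.063]
eef_rot: [-0.002, 0.001, 1.0, 0.026]
contact_force: [-0.6, 1.9, 5.9]
width: 0.0117
grip_force: 68.4
```

Draw out 190 mm gently, so the detent release doesn't jolt the pan.

```bash
python3 -m jog '[[[0,-0.4,-0.02],0],[[0,-0.4,-0.02],0],[[0,-0.4,-0.02],0],[[0,-0.4,-0.02],0],[[0,-0.6,-0.03],0],[[0,-1,-0.05],0],[[0,-1.3,-0.07],0],[[0,-1.5,-0.08],0]]'|head -4; python3 -m jog '[[[0,-1.5,-0.08],0],[[0,-1.5,-0.08],0],[[0,-1.5,-0.08],0],[[0,-1.5,-0.08],0],[[0,-1.5,-0.08],0],[[0,-1.5,-0.08],0],[[0,-1.5,-0.08],0],[[0,-1.5,-0.08],0]]'|head -4;python3 -m jog '[[[0,-0.6,-0.03],0],[[0,-0.4,-0.02],0],[[0,-0.2,-0.01],0],[[0,0,0],0],[[0,0,0],0],[[0,0,0],0]]'
```

```text
clock: 17.97
tcp_pos: [0.6169, -0.1386, 0.063]
eef_rot: [-0.003, 0.0, 1.0, 0.026]
contact_force: [-1.5, 2.6, 6.5]
clock: 18.63
tcp_pos: [0.6165, -0.2599, 0.063]
eef_rot: [-0.003, 0.001, 1.0, 0.025]
contact_force: [-0.9, 2.4, 6.8]
clock: 19.13
tcp_pos: [0.6165, -0.2686, 0.0629]
eef_rot: [-0.003, 0.0, 1.0, 0.028]
contact_force: [-2.6, 9.0, 9.9]
width: 0.0113
grip_force: 76.9
```

Carriage out against its stop. Release and go look at the strays.

```bash
python3 -m jog '[[[0,0,0],0],[[0,0,0],0],[[0,0,0],0]]' 0.8|head -1; python3 -m jog '[[[0,0,-2],0],[[0,0,-3],0],[[0,0,-3],0],[[0,0,-3],0],[[0,0,-3],0],[[0,0,-3],0],[[0,0,0],0]]'|head -2; python3 -m jog '[[[2.4,0.8,0],0],[[2.4,0.8,0],0],[[2.4,0.8,0],0],[[2.4,0.8,0],0],[[2.4,0.8,0],0],[[2.4,0.8,0],0],[[2.4,0.8,0],0],[[2,0.8,0],0]]'|head -2;python3 -m jog '[[[0,0,0],0],[[0,0,0],0]]'|head -2; python3 - <<'E'
from h import *
st();c=snap('wrist','w6.png')
def blobs(c,z,box=None):
    n,l,s,ce=cv2.connectedComponentsWithStats((c['img'].max(2)<40).astype(np.uint8))
    for i in range(1,n):
        if 60<s[i][4]<2500:
            P=onz(c,*ce[i],z)
            if .3<P[0]<.7 and -.4<P[1]<.5: print(c['name'],s[i].tolist(),np.round(ce[i],1),np.round(P,3))
blobs(c,.025); t=snap('top','t6.png'); blobs(t,.025)
E
```

```text
clock: 19.38
clock: 19.97
tcp_pos: [0.6196, -0.2814, 0.2379]
clock: 20.63
tcp_pos: [0.4274, -0.2145, 0.2353]
clock: 20.8
tcp_pos: [0.4286, -0.2149, 0.2359]
{'clock': 20.8, 'tcp_pos': [0.4286, -0.2149, 0.2359], 'eef_rot': [-0.0033, 0.0015, 0.9996, 0.0271], 'contact_force': [-0.5373, -0.5196, 0.6179], 'width': 0.077, 'grip_force': 0.0, 'qpos': [-0.6433, 0.2261, -0.3484, 1.034, 0.0394, -0.641]}
wrist [614, 141, 20, 53, 542] [624.5 167. ] [0.402 0.354 0.025]
wrist [515, 146, 17, 67, 775] [523.  178.5] [0.43  0.076 0.025]
wrist [375, 148, 38, 38, 1089] [393.2 166.7] [ 0.417 -0.119  0.025]
wrist [235, 162, 38, 39, 1113] [253.2 181.2] [ 0.432 -0.281  0.025]
wrist [461, 221, 11, 16, 100] [464.9 227.9] [ 0.498 -0.012  0.025]
wrist [542, 240, 11, 22, 126] [546.9 250. ] [0.546 0.16  0.025]
wrist [520, 287, 18, 10, 119] [527.8 291.7] [0.622 0.143 0.025]
top [370, 178, 17, 13, 137] [375.9 183.7] [ 0.671 -0.149  0.025]
top [288, 191, 13, 14, 141] [294.1 197.1] [0.633 0.117 0.025]
top [414, 190, 4, 17, 61] [415.5 197.7] [ 0.622 -0.275  0.025]
top [370, 195, 18, 26, 284] [376.5 207.8] [ 0.592 -0.148  0.025]
top [420, 219, 24, 32, 195] [429.9 234.6] [ 0.503 -0.316  0.025]
top [400, 242, 16, 21, 106] [407.5 253. ] [ 0.446 -0.242  0.025]
top [304, 245, 7, 30, 125] [307.1 259.7] [0.43  0.078 0.025]
top [217, 255, 10, 31, 131] [221.3 269.5] [0.405 0.352 0.025]
top [364, 257, 11, 12, 109] [369.  262.1] [ 0.419 -0.119  0.025]
```

View pics/w6.png

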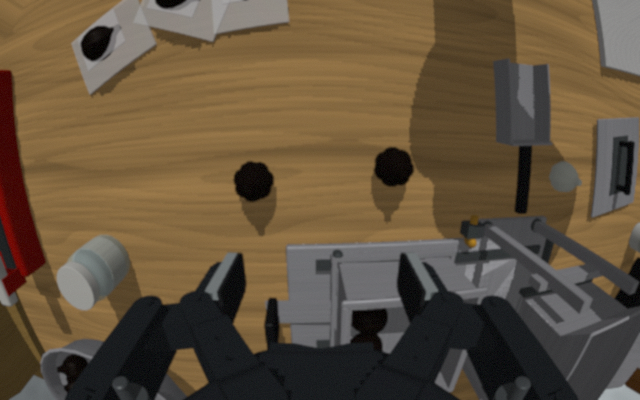

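Strays at (253,181) → (0.432,-0.281) and (393,167) → (0.417,-0.119). Grab the first.

```bash
python3 -m jog '[[[0,-2.3,1],0],[[0,-2.3,2],0],[[-0.3,-2.2,2.5],0],[[0,-0.9,2.5],0],[[0,0,0],0],[[0,0,0],0]]'|head -2; python3 - <<'E'
from h import *
to([.432,-.281,.025])
E
```

```text
clock: 21.4
tcp_pos: [0.4311, -0.2872, 0.1503]
shift cm [-0.21 -0.1  13.35]
```

```bash
python3 -m jog '[[[-0.2,-0.1,3],0],[[0,0,3],0],[[0,0,3],0],[[0,0,2.5],0],[[0,0,1.3],0],[[0,0,0.5],0],[[0,0,0],0],[[0,0,0],0]]'|head -4; python3 -m jog '[[[0,0,0],0],[[0,0,0],0],[[0,0,0],0],[[0,0,0],0],[[0,0,0],0],[[0,0,0],0]]' -1 40;  python3 -m jog '[[[0,0,-2],0],[[0,0,-3],0],[[0,0,-4],0],[[0,0,-4],0],[[0,0,-4],0],[[0,0,-4],0],[[0,0,-4],0],[[0,0,-4],0]]'
```

```text
clock: 22.07
tcp_pos: [0.4338, -0.2819, 0.0203]
eef_rot: [-0.003, 0.001, 1.0, 0.026]
contact_force: [0.4, 0.4, 1.2]
clock: 22.57
tcp_pos: [0.4334, -0.2823, 0.0206]
eef_rot: [-0.002, 0.001, 1.0, 0.026]
contact_force: [-0.7, 0.4, 9.8]
width: 0.0426
grip_force: 39.3
clock: 23.23
tcp_pos: [0.4341, -0.2968, 0.3112]
eef_rot: [-0.003, 0.001, 1.0, 0.027]
contact_force: [1.8, -1.7, 0.1]
width: 0.0422
grip_force: 40.9
```

Bulb held. Turn 90° so the fingers open along the compartment, then carry it over.

```bash
python3 -m jog '[[[0,0,0],7],[[0,0,0],7],[[0,0,0],7],[[0,0,0],7],[[0,0,0],7],[[0,0,0],7],[[0,0,0],7],[[0,0,0],7]]'|head -2; python3 -m jog '[[[0,0,0],7],[[0,0,0],7],[[0,0,0],7],[[0,0,0],7],[[0,0,0],6],[[0,0,0],0]]'|head -3; python3 -m jog '[[[2.1,1.3,0],0],[[2.1,1.3,0],0],[[2.1,1.3,0],0],[[2.1,1.3,0],0],[[2.1,1.3,0],0],[[2.1,1.3,0],0],[[2.1,1.3,0],0],[[2.1,1.3,0],0]]'|head -2; python3 -m jog '[[[2.1,1.3,0],0],[[2.1,1.3,0],0],[[2.1,1.3,0],0],[[2.1,1.3,0],0],[[2.1,1.3,0],0],[[2.1,1.3,0],0],[[2.1,1.3,0],0],[[0,0,0],0]]'; python3 - <<'E'
from h import *
to([.647,.0495,.206]);to([.647,.0495,.30])
E
```

```text
clock: 23.9
tcp_pos: [0.4344, -0.297, 0.3089]
clock: 24.4
tcp_pos: [0.4344, -0.297, 0.3089]
eef_rot: [-0.021, 0.708, 0.705, 0.017]
clock: 25.07
tcp_pos: [0.5393, -0.1285, 0.3172]
clock: 25.73
tcp_pos: [0.6318, 0.0207, 0.3241]
eef_rot: [-0.022, 0.705, 0.709, 0.018]
contact_force: [-0.9, -1.3, -0.1]
width: 0.0427
grip_force: 40.9
shift cm [ 2.21  1.61 12.74]
shift cm [2.74 1.55 3.35]
```

```bash
python3 -m jog '[[[1.2,0.8,0],0],[[1.1,0.7,1],0],[[0,0,3],0],[[0,0,3],0],[[0,0,3],0],[[0,0,2],0],[[0,0,0],0],[[0,0,0],0]]'; python3 - <<'E'
from h import *
to([.647,.0495,.206])
E
```

```text
clock: 26.4
tcp_pos: [0.6434, 0.0464, 0.2042]
eef_rot: [-0.023, 0.707, 0.706, 0.016]
contact_force: [0.2, -0.1, 0.1]
width: 0.0426
grip_force: 40.9
shift cm [0.32 0.35 0.63]
```

```bash
python3 -m jog '[[[0.3,0.3,0.5],0],[[0,0,0],0]]'|head -2; python3 -m jog '[[[0,0,0],0],[[0,0,0],0],[[0,0,0],0],[[0,0,0],0]]' 0.36; python3 -m jog '[[[0,0,-3],0],[[0,0,-3],0],[[0,0,-3],0],[[0,0,-2],0],[[0,0,0],0],[[0,0,0],0]]'|head -2; python3 - <<'E'
from h import *
c=snap('wrist','w7.png'); t=snap('top'); im=t['img'][165:235,270:335]
n,l,s,c=cv2.connectedComponentsWithStats((im.max(2)<45).astype(np.uint8))
for i in range(1,n):
    if s[i][4]>40: print(s[i].tolist(),np.round(c[i]+[270,165],1))
E
```

```text
clock: 26.57
tcp_pos: [0.6489, 0.0499, 0.2017]
clock: 26.9
tcp_pos: [0.6478, 0.0496, 0.2012]
eef_rot: [-0.021, 0.708, 0.706, 0.017]
contact_force: [0.5, 0.2, 0.1]
width: 0.0578
grip_force: 0.0
clock: 27.4
tcp_pos: [0.6491, 0.0436, 0.312]
```

View pics/w7.png

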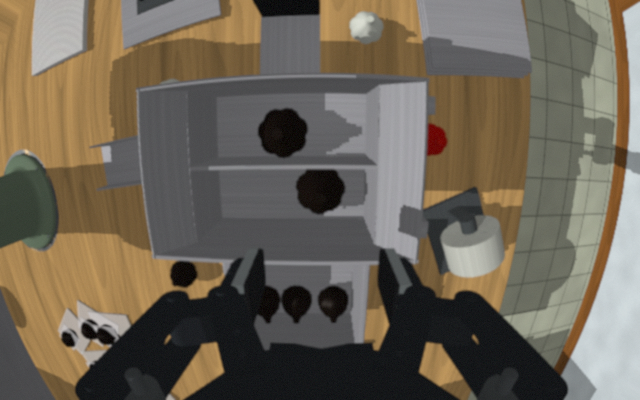

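Shown: the stray stands in the portion bay (320,190), stock at (283,132), three bulbs in the pan (265–335,300). Second stray is at (183,272); go to it.

```bash
python3 -m jog '[[[-1.9,-2.5,0],0],[[-1.9,-2.5,0],0],[[-1.9,-2.5,0],0],[[-1.9,-2.5,0],0],[[-1.9,-2.5,0],0],[[-1.9,-2.5,0],0],[[-1.9,-2.5,0],0],[[-1.9,-2.5,0],0]]' 0.8|head -2; python3 -m jog '[[[-0.5,-1.4,2],0],[[0,-1.3,3],0],[[0,0,3],0],[[0,0,2],0],[[0,0,0],0],[[0,0,0],0]]'|head -2; cat >> h.py <<'E'
def blobs(c,z,lo=60,hi=2500):
    n,l,s,ce=cv2.connectedComponentsWithStats((c['img'].max(2)<40).astype(np.uint8))
    for i in range(1,n):
        if lo<s[i][4]<hi:
            P=onz(c,*ce[i],z)
            if .25<P[0]<.7 and -.4<P[1]<.5: print(c['name'],s[i].tolist(),np.round(ce[i],1),np.round(P,3))
E
python3 - <<'E'
from h import *
st(); c=snap('wrist','w8.png'); blobs(c,.025); blobs(snap('top'),.025)
to([.417,-.119,.025])
E
```

```text
clock: 28.17
tcp_pos: [0.4457, -0.1078, 0.302]
clock: 28.67
tcp_pos: [0.4187, -0.1064, 0.2024]
{'clock': 28.6667, 'tcp_pos': [0.4187, -0.1064, 0.2024], 'eef_rot': [-0.0236, 0.7076, 0.7061, 0.0159], 'contact_force': [0.6325, -0.4202, 0.319], 'width': 0.0769, 'grip_force': 0.0, 'qpos': [-0.4515, 0.1651, -0.5185, 0.9213, 0.0456, 1.1207]}
wrist [286, 6, 97, 23, 1579] [333.6  16. ] [0.43  0.078 0.025]
wrist [481, 26, 12, 35, 228] [486.6  45. ] [0.6   0.062 0.025]
wrist [436, 61, 11, 10, 72] [440.9  65.8] [0.543 0.03  0.025]
wrist [537, 73, 9, 21, 160] [540.8  83. ] [0.678 0.03  0.025]
wrist [302, 181, 42, 42, 1341] [322.2 202. ] [ 0.419 -0.116  0.025]
top [306, 179, 14, 14, 146] [312.4 185.2] [0.671 0.057 0.025]
top [370, 178, 16, 13, 136] [375.8 183.7] [ 0.671 -0.149  0.025]
top [288, 190, 13, 15, 143] [294.  197.1] [0.633 0.117 0.025]
top [414, 190, 4, 17, 62] [415.5 197.5] [ 0.623 -0.275  0.025]
top [370, 195, 18, 26, 283] [376.6 207.7] [ 0.592 -0.149  0.025]
top [363, 231, 16, 32, 140] [369.  245.4] [ 0.472 -0.121  0.025]
top [304, 245, 7, 30, 123] [307.  259.4] [0.431 0.078 0.025]
top [218, 256, 9, 30, 130] [221.3 270. ] [0.403 0.352 0.025]
shift cm [-2.13 -0.26 18.65]
```

```bash
python3 -m jog '[[[-1,0,3],0],[[-1,0,3],0],[[0,0,3],0],[[0,0,3],0],[[0,0,3],0],[[0,0,2],0],[[0,0,1],0],[[0,0,0.5],0]]'|head -2; python3 -m jog '[[[0,0,0],0],[[0,0,0],0]]'|head -4;python3 -m jog '[[[0,0,0],0],[[0,0,0],0],[[0,0,0],0],[[0,0,0],0],[[0,0,0],0],[[0,0,0],0]]' -1 40;  python3 -m jog '[[[0,0,-2],0],[[0,0,-3],0],[[0,0,-4],0],[[0,0,-4],0],[[0,0,-4],0],[[0,0,-4],0],[[0,0,-4],0],[[0,0,-4],0]]'
```

```text
clock: 29.43
tcp_pos: [0.4193, -0.1172, 0.0172]
clock: 29.6
tcp_pos: [0.4201, -0.1176, 0.0187]
eef_rot: [-0.021, 0.708, 0.706, 0.017]
contact_force: [0.9, -0.4, 0.8]
clock: 30.1
tcp_pos: [0.4197, -0.1176, 0.0192]
eef_rot: [-0.02, 0.708, 0.706, 0.017]
contact_force: [-1.8, 0.9, 10.9]
width: 0.0431
grip_force: 39.0
clock: 30.77
tcp_pos: [0.4203, -0.1326, 0.3101]
eef_rot: [-0.021, 0.708, 0.706, 0.017]
contact_force: [1.3, -0.2, -1.5]
width: 0.0432
grip_force: 40.9
```

Held. Carry to (0.585, 0.0495), the near end of the portion bay.

```bash
python3 -m jog '[[[2.3,2,0],0],[[2.3,2,0],0],[[2.3,2,0],0],[[2.3,2,0],0],[[2.3,2,0],0],[[2.3,2,0],0],[[2.3,2,0],0],[[2,2,0],0]]'|head -2; python3 -m jog '[[[0,0,0],0],[[0,0,0],0]]'; python3 - <<'E'
from h import *
to([.585,.0495,.30]);to([.585,.0495,.208])
E
```

```text
clock: 31.43
tcp_pos: [0.5818, 0.0493, 0.3165]
clock: 31.6
tcp_pos: [0.5815, 0.0486, 0.3158]
eef_rot: [-0.022, 0.707, 0.707, 0.016]
contact_force: [0.2, 0.3, -0.0]
width: 0.0428
grip_force: 40.9
shift cm [0.   0.36 2.38]
shift cm [-0.49  0.43 11.56]
```

```bash
python3 -m jog '[[[-0.2,0.4,2],0],[[-0.3,0,3],0],[[0,0,3],0],[[0,0,2.5],0],[[0,0,1],0],[[0,0,0],0],[[0,0,0],0]]'|head -2; python3 -m jog '[[[0,0,0],0],[[0,0,0],0],[[0,0,0],0],[[0,0,0],0]]' 0.36|head -2; python3 -m jog '[[[0,0,-3],0],[[0,0,-3],0],[[0,0,-3],0],[[0,0,-2],0],[[0,0,0],0],[[0,0,0],0]]'|head -2; python3 - <<'E'
from h import *
c=snap('wrist','w9.png'); blobs(c,.16)
to([.40,.345,.25])
# lid: handle seen by side
s=snap('side','s9.png'); blobs(s,.036)
t=snap('top','t9.png'); blobs(t,.036)
E
```

```text
clock: 32.18
tcp_pos: [0.5843, 0.0482, 0.2017]
clock: 32.52
tcp_pos: [0.5852, 0.0488, 0.2021]
clock: 33.02
tcp_pos: [0.5862, 0.0428, 0.3124]
wrist [325, 0, 64, 16, 857] [355.    6.5] [0.618 0.228 0.16 ]
wrist [326, 108, 49, 48, 1780] [350.1 131.2] [0.613 0.106 0.16 ]
wrist [181, 145, 33, 16, 374] [197.3 152.9] [0.465 0.089 0.16 ]
wrist [299, 169, 47, 47, 1686] [322.2 192.3] [0.587 0.048 0.16 ]
wrist [362, 170, 46, 42, 1564] [384.4 189.1] [0.647 0.052 0.16 ]
wrist [291, 286, 62, 37, 1517] [321.7 301.7] [ 0.587 -0.073  0.16 ]
shift cm [ 29.79 -18.55   8.62]
side [277, 230, 19, 17, 256] [286.  238.1] [0.685 0.072 0.036]
side [348, 255, 30, 7, 117] [363.1 258.1] [0.425 0.098 0.036]
side [331, 315, 38, 14, 203] [349.  319.5] [0.402 0.356 0.036]
top [370, 178, 16, 13, 134] [375.8 183.8] [ 0.669 -0.148  0.036]
top [250, 187, 5, 20, 69] [251.8 196.2] [0.637 0.252 0.036]
top [414, 190, 4, 17, 63] [415.5 197.9] [ 0.62  -0.273  0.036]
top [370, 195, 18, 26, 291] [376.5 207.8] [ 0.591 -0.147  0.036]
top [218, 255, 9, 31, 135] [221.4 269.8] [0.404 0.349 0.036]
```

Both strays stand in the portion bay. Now turn back and go above the lid.

```bash
python3 -m jog '[[[0,0,0],-7],[[0,0,0],-7],[[0,0,0],-7],[[0,0,0],-7],[[0,0,0],-7],[[0,0,0],-7],[[0,0,0],-7],[[0,0,0],-7]]'|head -1; python3 -m jog '[[[0,0,0],-7],[[0,0,0],-7],[[0,0,0],-7],[[0,0,0],-7],[[0,0,0],-6],[[0,0,0],0]]'|head -1; python3 -m jog '[[[1.3,2.1,0],0],[[1.3,2.1,0],0],[[1.3,2.1,0],0],[[1.3,2.1,0],0],[[1.3,2.1,0],0],[[1.3,2.1,0],0],[[1.3,2.1,0],0],[[1.3,2.1,0],0]]'|head -2; python3 -m jog '[[[1.3,2.1,0],0],[[1.3,2.1,0],0],[[1.3,2.1,0],0],[[1.3,2.1,0],0],[[1.3,2.1,0],0],[[1.3,2.1,0],0],[[0,0,0],0],[[0,0,0],0]]'|head -2; cat >> h.py <<'E'
def handle(c,P0,z,h=60):
    u,v=map(int,proj(c,P0)); a,b=max(u-h,0),max(v-h,0); im=c['img'][b:v+h,a:u+h]
    n,l,s,ce=cv2.connectedComponentsWithStats((im.max(2)<45).astype(np.uint8))
    i=max((k for k in range(1,n)),key=lambda k:s[k][4]); y,x=np.nonzero(l==i)
    W=np.array([onz(c,p+a,q+b,z)[:2] for p,q in zip(x,y)],np.float32)
    r=cv2.minAreaRect(W*1000); B=cv2.boxPoints(r); e=max((B[1]-B[0],B[2]-B[1]),key=np.linalg.norm)
    print('handle',s[i].tolist(),r,'mean',W.mean(0),'axis deg from +x',np.degrees(np.arctan2(e[1],e[0])))
def edges(c,P0,half,z,lo,hi):
    pass
E
python3 - <<'E'
from h import *
st(); c=snap('wrist','w10.png'); handle(c,[.403,.345,.044],.044); print(proj(c,[.403,.345,.044]))
to([.403,.345,.036])
E
```

```text
clock: 33.83
clock: 34.33
clock: 35.0
tcp_pos: [0.4804, 0.2117, 0.3197]
clock: 35.67
tcp_pos: [0.403, 0.3374, 0.3272]
{'clock': 35.6667, 'tcp_pos': [0.403, 0.3374, 0.3272], 'eef_rot': [-0.004, 0.0009, 0.9996, 0.0266], 'contact_force': [0.4987, 0.3394, 0.627], 'width': 0.0581, 'grip_force': 0.0, 'qpos': [0.5284, 0.2185, -0.1222, 1.2103, 0.0499, 0.5307]}
handle [54, 23, 22, 71, 980] ((400.52099609375, 349.567626953125), (99.03361511230469, 20.621173858642578), 8.606170654296875) mean [0.40081805 0.3501366 ] axis deg from +x 8.606176
(np.float64(315.4000218916975), np.float64(165.77141253659408))
shift cm [-0.17 -0.72 29.93]
```

View pics/w10.png

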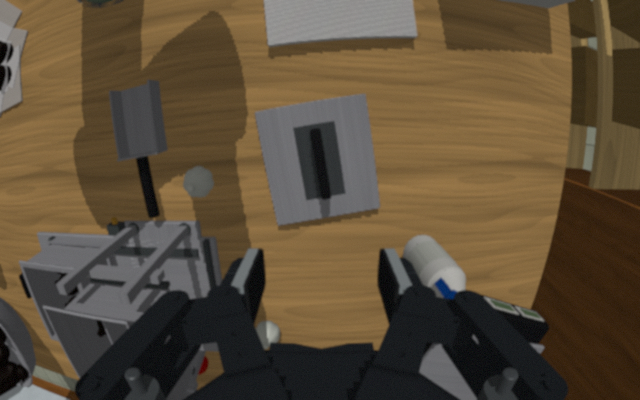

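```bash
python3 - <<'E'
from h import *
c=snap('wrist')
im=cv2.cvtColor(c['img'],cv2.COLOR_RGB2HSV)[85:238,245:392]
print(np.median(im[:20,:10].reshape(-1,3),0), im[60,25],im[60,115])
m=(im[...,1]<50).astype(np.uint8); m=cv2.morphologyEx(m,cv2.MORPH_OPEN,np.ones((5,5)))
n,l,s,ce=cv2.connectedComponentsWithStats(m); i=1+np.argmax(s[1:,4]); print(s[i])
cn=max(cv2.findContours((l==i).astype(np.uint8),0,1)[0],key=len)[:,0]
W=np.array([onz(c,p[0]+245,p[1]+85,.010)[:2] for p in cn],np.float32)*1000
print(cv2.minAreaRect(W))
to([.401,.349,.12])
E
```

```text
[ 18. 133. 139.] [128   9 111] [120   9 115]
[   11     9   124   131 12129]
((401.78173828125, 352.03302001953125), (176.31443786621094, 161.8792724609375), 9.215187072753906)
shift cm [ 0.14  0.16 21.57]
```

Lid centre (0.402,0.352), yaw 9.2°, and the fitted size matches 176×162. Align and descend.

```bash
python3 -m jog '[[[0,0,2],-4.6],[[0,0,3],-4.6],[[0,0,3],0],[[0,0,3],0],[[0,0,3],0],[[0,0,3],0],[[0,0,0],0],[[0,0,0],0]]' 0.1|head -2;  python3 - <<'E'
from h import *
st();to([.4015,.351,.037]); c=snap('wrist','w11.png'); handle(c,[.4015,.351,.044],.044,70)
E
```

```text
clock: 36.43
tcp_pos: [0.4021, 0.3445, 0.157]
{'clock': 36.4333, 'tcp_pos': [0.4021, 0.3445, 0.157], 'eef_rot': [-0.0032, -0.078, 0.9966, 0.0262], 'contact_force': [0.2224, -0.0262, 0.8008], 'width': 0.0469, 'grip_force': 0.0, 'qpos': [0.541, 0.3474, -0.3983, 0.8073, 0.0497, 0.3853]}
shift cm [-0.06  0.02 12.82]
handle [56, 10, 26, 114, 2529] ((400.773193359375, 349.3140869140625), (98.54232025146484, 20.63303565979004), 9.259744644165039) mean [0.39840513 0.3494512 ] axis deg from +x 9.259753
```

```bash
python3 -m jog '[[[0,0,3],0],[[0,0,3],0],[[0,0,3],0],[[0,0,2],0],[[0,0,1.3],0],[[0,0,0.5],0],[[0,0,0],0],[[0,0,0],0]]'|head -4; python3 -m jog '[[[0,0,0],0],[[0,0,0],0],[[0,0,0],0],[[0,0,0],0],[[0,0,0],0]]' -1 90; python3 -m jog '[[[0,0,-1],0],[[0,0,-2],0],[[0,0,-3],0],[[0,0,-3],0],[[0,0,-3],0],[[0,0,-3],0],[[0,0,-3],0],[[0,0,-3],0]]'; python3 -m jog '[[[0,0,-3],0],[[0,0,-3],0],[[0,0,-3],0],[[0,0,-1],0],[[0,0,0],0]]'
```

```text
clock: 37.15
tcp_pos: [0.4034, 0.3536, 0.0321]
eef_rot: [-0.0, -0.079, 0.996, 0.028]
contact_force: [-0.3, 0.8, 0.2]
clock: 37.57
tcp_pos: [0.4029, 0.3533, 0.0319]
eef_rot: [-0.0, -0.079, 0.996, 0.027]
contact_force: [-0.7, -0.6, 7.1]
width: 0.0123
grip_force: 88.1
clock: 38.23
tcp_pos: [0.4025, 0.341, 0.242]
eef_rot: [-0.002, -0.079, 0.996, 0.027]
contact_force: [1.9, -0.4, -3.5]
width: 0.0123
grip_force: 88.6
clock: 38.65
tcp_pos: [0.405, 0.3366, 0.3428]
eef_rot: [0.001, -0.079, 0.996, 0.028]
contact_force: [0.6, -0.2, -3.4]
width: 0.0122
grip_force: 88.8
```

Lid held. Now get the pan's centre from the top camera by looking for flange edge gradients near the predicted edges.

```bash
python3 - <<'E'
from h import *
t=snap('top','t12.png'); g=cv2.cvtColor(t['img'],cv2.COLOR_RGB2GRAY).astype(np.float32); g=(g+cv2.cvtColor(snap('top')['img'],cv2.COLOR_RGB2GRAY)+cv2.cvtColor(snap('top')['img'],cv2.COLOR_RGB2GRAY))/3
cv2.imwrite('pics/p12.png',cv2.resize(g[150:245,325:435].astype(np.uint8),(770,570)[:2] if 0 else (660,570),interpolation=cv2.INTER_CUBIC))
C=np.array([.616,-.1085]); ss=np.arange(-.016,.0161,.002)
def prof(ax,off):
    out=[]
    for s in ss:
        v=[]
        for k in np.linspace(-.055,.055,23):
            P=C.copy(); P[ax]+=off+s; P[1-ax]+=k; u,w=proj(t,[*P,.124]); v.append(cv2.getRectSubPix(g,(1,1),(u,w))[0,0])
        out.append(np.mean(v))
    return np.round(out).astype(int).tolist()
for ax,offs in ((0,(.088,.078,-.078,-.088)),(1,(.081,.071,-.071,-.081))):
    for o in offs: print('xy'[ax],o,prof(ax,o))
E
```

```text
x 0.088 [133, 133, 134, 135, 137, 139, 138, 133, 121, 107, 97, 92, 92, 92, 91, 90, 89]
x 0.078 [116, 120, 125, 130, 132, 133, 133, 134, 135, 137, 139, 138, 133, 121, 107, 97, 92]
x -0.078 [138, 133, 128, 128, 135, 141, 141, 135, 126, 112, 94, 80, 71, 69, 68, 66, 66]
x -0.088 [142, 143, 143, 142, 140, 138, 133, 128, 128, 135, 141, 141, 135, 126, 112, 94, 80]
y 0.081 [111, 115, 122, 130, 136, 137, 133, 128, 123, 125, 129, 131, 132, 132, 132, 132, 132]
y 0.071 [108, 108, 108, 109, 109, 111, 115, 122, 130, 136, 137, 133, 128, 123, 125, 129, 131]
y -0.071 [127, 128, 129, 133, 136, 136, 131, 119, 103, 88, 80, 77, 79, 82, 84, 84, 81]
y -0.081 [134, 133, 132, 131, 129, 127, 128, 129, 133, 136, 136, 131, 119, 103, 88, 80, 77]
```

View pics/p12.png

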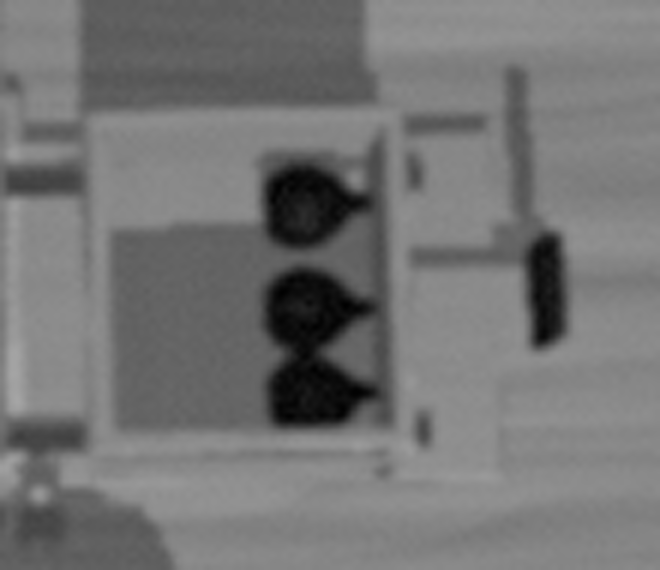

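The flange edges give a pan centre of about (0.617,-0.109), and all three bulbs lie well below the rim. Straighten the lid and carry it over high.

```bash
python3 -m jog '[[[0,0,0],4.5],[[0,0,0],4.6],[[-1.0,-2.2,-0.12],0],[[-1.0,-2.2,-0.12],0],[[-1.0,-2.2,-0.12],0],[[-1.0,-2.2,-0.12],0],[[-1.0,-2.2,-0.12],0],[[-1.0,-2.2,-0.12],0]]'; python3 -m jog '[[[-1.1,-2.2,-0.12],0],[[-1.1,-2.2,-0.12],0],[[-1.1,-2.2,-0.12],0],[[-1.1,-2.2,-0.12],0],[[-1.1,-2.2,-0.12],0],[[-1.1,-2.2,-0.12],0],[[-1.1,-2.2,-0.12],0],[[-1.1,-2.2,-0.12],0]]'; python3 -m jog '[[[-1.1,-2.2,-0.12],0],[[-1.1,-2.2,-0.12],0],[[-1.1,-2.2,-0.12],0],[[-1.1,-2.2,-0.12],0],[[-1.1,-2.2,-0.12],0],[[0,0,0],0],[[0,0,0],0]]'; python3 - <<'E'
from h import *
to([.618,-.1085,.33],0);to([.618,-.1085,.148],0)
E
```

```text
clock: 39.47
tcp_pos: [0.4632, 0.2027, 0.3369]
eef_rot: [-0.006, 0.0, 1.0, 0.027]
contact_force: [0.8, 0.6, -2.7]
width: 0.0123
grip_force: 88.8
clock: 40.13
tcp_pos: [0.5513, 0.0267, 0.3362]
eef_rot: [-0.006, 0.0, 1.0, 0.027]
contact_force: [1.5, -0.9, -2.1]
width: 0.0126
grip_force: 88.8
clock: 40.72
tcp_pos: [0.6063, -0.0833, 0.3354]
eef_rot: [-0.006, 0.001, 1.0, 0.028]
contact_force: [-0.6, -0.1, -2.8]
width: 0.0123
grip_force: 88.9
shift cm [-1.18 -2.54  0.39]
shift cm [-1.4  -3.56 18.56]
```

```bash
python3 -m jog '[[[-0.7,-1.8,0],0],[[-0.7,-1.8,0],0],[[0,0,2.5],0],[[0,0,2.5],0],[[0,0,2.5],0],[[0,0,2.5],0],[[0,0,2.5],0],[[0,0,2],0]]'|head -2;  python3 -m jog '[[[0,0,0],0],[[0,0,0],0],[[0,0,0],0]]'; python3 - <<'E'
from h import *
to([.618,-.1085,.148],0); t=snap('top','t13.png'); g=cv2.GaussianBlur(cv2.cvtColor(t['img'],cv2.COLOR_RGB2GRAY),(0,0),.7).astype(np.float32)
s=monitor.read_state(); z=s['tcp_pos'][2]-.032+.012; C=s['tcp_pos'][:2]
ss=np.arange(-.016,.0161,.002)
for ax,o in ((0,.088),(1,.081),(1,-.081)):
    out=[]
    for d in ss:
        v=[]
        for k in np.linspace(.02,.075,12):
            P=np.array(C); P[ax]+=o+d; P[1-ax]+=k; u,w=proj(t,[*P,z]); v.append(cv2.getRectSubPix(g,(1,1),(u,w))[0,0])
        out.append(int(np.mean(v)))
    print('xy'[ax],o,out)
E
```

```text
clock: 41.38
tcp_pos: [0.6178, -0.1086, 0.1885]
clock: 41.63
tcp_pos: [0.6201, -0.11, 0.1926]
eef_rot: [-0.003, -0.0, 1.0, 0.027]
contact_force: [0.5, -0.4, -2.0]
width: 0.0122
grip_force: 88.8
shift cm [ 0.19 -0.09  4.47]
x 0.088 [119, 118, 118, 118, 116, 112, 105, 97, 91, 88, 87, 90, 92, 94, 95, 94, 94]
y 0.081 [134, 133, 134, 134, 135, 135, 132, 126, 117, 111, 107, 107, 108, 109, 110, 111, 111]
y -0.081 [105, 103, 101, 98, 96, 95, 94, 93, 92, 92, 91, 91, 90, 89, 88, 87, 87]
```

Lid edges relative to the pan edges agree to about 1 mm. Lowering slowly.

```bash
python3 -m jog '[[[0,-0.1,0.8],0],[[0,0,0.8],0],[[0,0,0.8],0],[[0,0,0.6],0],[[0,0,0.4],0],[[0,0,0.3],0],[[0,0,0],0],[[0,0,0],0]]'; python3 -m jog '[[[0,0,0.2],0],[[0,0,0.2],0],[[0,0,0.2],0],[[0,0,0.2],0],[[0,0,0],0],[[0,0,0],0]]'
```

```text
clock: 42.35
tcp_pos: [0.6196, -0.1096, 0.1547]
eef_rot: [-0.004, 0.0, 1.0, 0.027]
contact_force: [0.4, -0.7, -2.5]
width: 0.012
grip_force: 88.9
clock: 42.85
tcp_pos: [0.6197, -0.109, 0.1479]
eef_rot: [-0.003, 0.0, 1.0, 0.027]
contact_force: [-3.2, 2.0, 5.9]
width: 0.012
grip_force: 89.8
```

z is as expected for seated, and contact is felt. Release and back off, then check in the top, side and wrist views.

```bash
python3 -m jog '[[[0,0,0],0],[[0,0,0],0],[[0,0,0],0],[[0,0,0],0]]' 0.1; python3 -m jog '[[[0,0,-2],0],[[0,0,-3],0],[[0,0,-3],0],[[0,0,-3],0],[[0,0,-3],0],[[0,0,-2],0],[[0,0,0],0],[[0,0,0],0]]'|head -2; python3 -m jog '[[[2,-1,0],0],[[2,-1,0],0],[[2,-1,0],0],[[2,-1,0],0],[[0,0,0],0],[[0,0,0],0]]'|head -2; python3 - <<'E'
from h import *
c=snap('wrist','w14.png'); st(); t=snap('top','t14.png'); s=snap('side','s14.png')
for q in (c,t,s): handle(q,[.617,-.109,.160],.160,50)
blobs(t,.025)
a=cv2.imread('pics/t14.png')[150:290,190:440]; b=cv2.imread('pics/w14.png')
a=cv2.resize(a,(430,241),interpolation=cv2.INTER_CUBIC); d=cv2.imread('pics/s14.png')[150:290,200:450]; d=cv2.resize(d,(430,241),interpolation=cv2.INTER_CUBIC)
o=np.zeros((600,800,3),np.uint8); o[:241,:430]=a; o[241:482,:430]=d; o[:231,430:]=cv2.resize(b,(370,231),interpolation=cv2.INTER_AREA); cv2.imwrite('pics/final.png',o)
g=cv2.cvtColor(c['img'],cv2.COLOR_RGB2HSV); u,v=map(int,proj(c,[.617,-.109,.128])); print(u,v)
E
```

```text
clock: 43.18
tcp_pos: [0.6198, -0.1093, 0.1467]
eef_rot: [-0.003, 0.0, 1.0, 0.027]
contact_force: [0.1, 0.5, 0.7]
width: 0.0469
grip_force: 0.0
clock: 43.85
tcp_pos: [0.6215, -0.1182, 0.3078]
clock: 44.35
tcp_pos: [0.5395, -0.1579, 0.3037]
{'clock': 44.4, 'tcp_pos': [0.5403, -0.1577, 0.3039], 'eef_rot': [-0.0041, 0.0005, 0.9996, 0.0275], 'contact_force': [0.9579, 0.3538, -0.6064], 'width': 0.0471, 'grip_force': 0.0, 'qpos': [-0.4394, 0.3396, -0.0166, 1.2454, 0.0463, -0.439]}
handle [39, 0, 61, 100, 3253] ((624.8699340820312, -89.83568572998047), (133.0541229248047, 66.48085021972656), 7.972204685211182) mean [ 0.6302017  -0.09375441] axis deg from +x 7.9722066
handle [76, 15, 18, 37, 163] ((669.1024169921875, -205.32057189941406), (16.561954498291016, 120.17308044433594), 64.68342590332031) mean [ 0.66943604 -0.206825  ] axis deg from +x -25.31656
handle [4, 0, 66, 21, 852] ((775.95458984375, -428.20196533203125), (264.5574645996094, 203.91090393066406), 17.934837341308594) mean [ 0.772758  -0.4335134] axis deg from +x 17.93484
top [392, 160, 17, 36, 149] [399.2 176. ] [ 0.695 -0.225  0.025]
top [306, 179, 14, 14, 143] [312.4 185.2] [0.671 0.057 0.025]
top [364, 179, 7, 32, 117] [366.7 193.9] [ 0.638 -0.118  0.025]
top [250, 187, 4, 19, 62] [251.8 195.8] [0.64  0.254 0.025]
top [288, 190, 13, 15, 140] [294. 197.] [0.633 0.117 0.025]
top [307, 199, 14, 14, 151] [314.  205.3] [0.605 0.053 0.025]
top [304, 245, 7, 30, 120] [307.  259.6] [0.431 0.078 0.025]
355 251
```

Clear the arm out of the camera's view and check numerically.

```bash
python3 -m jog '[[[1,-2.2,-0.3],0],[[1,-2.2,-0.3],0],[[1,-2.2,-0.3],0],[[1,-2.2,-0.3],0],[[1,-2.2,-0.3],0],[[1,-2.2,-0.3],0],[[1,-2.2,-0.3],0],[[1,-2.2,-0.3],0]]'|head -2; python3 -m jog '[[[0,-2.5,-0.1],0],[[0,-2.5,-0.1],0],[[0,-2.5,-0.1],0],[[0,-2.5,-0.1],0],[[0,0,0],0],[[0,0,0],0]]'|head -2; python3 - <<'E'
from h import *
t=snap('top','t15.png')
blobs(t,.160,40)
g=sum(cv2.cvtColor(snap('top')['img'],cv2.COLOR_RGB2GRAY).astype(np.float32) for _ in range(4))/4
C=[.617,-.1095]; ss=np.arange(-.016,.0161,.002)
for ax,o in ((0,.088),(0,-.088),(1,.081),(1,-.081)):
  for ks in (np.linspace(-.07,-.02,11),np.linspace(.02,.07,11)):
    out=[]
    for d in ss:
        v=[]
        for k in ks:
            P=np.array(C); P[ax]+=o+d; P[1-ax]+=k; u,w=proj(t,[*P,.128]); v.append(cv2.getRectSubPix(g,(1,1),(u,w))[0,0])
        out.append(int(np.mean(v)))
    print('xy'[ax],o,out)
s=snap('side','s15.png'); blobs(s,.160,40)
E
```

```text
clock: 45.17
tcp_pos: [0.461, -0.3355, 0.3196]
clock: 45.67
tcp_pos: [0.4611, -0.4355, 0.3171]
top [306, 179, 14, 14, 149] [312.4 185.2] [0.648 0.051 0.16 ]
top [365, 179, 5, 32, 121] [366.8 194.4] [ 0.616 -0.109  0.16 ]
top [250, 187, 4, 19, 59] [251.9 195.9] [0.619 0.232 0.16 ]
top [288, 191, 13, 14, 142] [294.2 197.2] [0.613 0.106 0.16 ]
top [414, 190, 4, 17, 62] [415.5 197.8] [ 0.603 -0.252  0.16 ]
top [307, 199, 15, 14, 151] [314.  205.2] [0.588 0.047 0.16 ]
top [304, 245, 7, 30, 124] [307.  259.8] [0.428 0.07  0.16 ]
top [332, 287, 43, 37, 369] [351.3 302.9] [ 0.302 -0.055  0.16 ]
x 0.088 [135, 135, 134, 134, 134, 135, 135, 132, 126, 110, 98, 90, 92, 92, 91, 91, 91]
x 0.088 [134, 134, 134, 134, 134, 134, 132, 127, 117, 105, 96, 92, 90, 88, 86, 84, 85]
x -0.088 [131, 133, 132, 131, 132, 129, 125, 123, 129, 137, 139, 139, 137, 137, 136, 136, 136]
x -0.088 [143, 144, 140, 137, 133, 131, 127, 125, 128, 134, 137, 137, 137, 136, 136, 136, 136]
y 0.081 [135, 134, 134, 134, 134, 133, 131, 127, 124, 124, 128, 131, 132, 132, 132, 133, 132]
y 0.081 [134, 134, 134, 135, 136, 135, 130, 121, 110, 107, 108, 111, 111, 112, 113, 114, 114]
y -0.081 [136, 136, 135, 135, 134, 132, 130, 129, 130, 132, 133, 133, 134, 134, 134, 134, 135]
y -0.081 [130, 130, 129, 127, 122, 117, 115, 119, 127, 133, 134, 134, 134, 134, 134, 135, 135]
side [277, 230, 19, 17, 250] [285.8 238.3] [0.616 0.235 0.16 ]
side [348, 254, 30, 8, 126] [362.6 258. ] [0.395 0.257 0.16 ]
```

Lid handle at (0.616,-0.109) and its edges are centred. One last check with the arm out of the way: in the side view, does any bulb among the packets stand tall?

```bash
python3 - <<'E'
from h import *
c=snap('side'); s0=cv2.imread('pics/side0.png')[...,::-1]
def b(im,tag,thr=60):
    n,l,s,ce=cv2.connectedComponentsWithStats((im.max(2)<thr).astype(np.uint8))
    for i in range(1,n):
        if 12<s[i][4]<500:
            P=onz(c,*ce[i],.015)
            if 0<P[0]<.5 and -.65<P[1]<-.05: print(tag,s[i].tolist(),np.round(P[:2],3))
b(c['img'],'now'); b(s0,'start')
print(proj(c,[.14,-.29,.02]),proj(c,[.14,-.29,.055]))
u,v=map(int,proj(c,[.16,-.29,.02]))
g=c['img'].max(2)[v-14:v+12,u-16:u+18]
for r in g: print(''.join('#' if k<50 else '+' if k<90 else '.' for k in r))
E
```

```text
now [452, 169, 35, 9, 145] [ 0.147 -0.619]
start [437, 166, 13, 45, 448] [ 0.232 -0.466]
start [380, 194, 10, 13, 95] [ 0.434 -0.292]
start [485, 200, 8, 10, 40] [ 0.064 -0.378]
start [463, 211, 11, 4, 27] [ 0.13  -0.303]
start [374, 217, 12, 15, 122] [ 0.418 -0.126]
(np.float64(465.60331324143937), np.float64(212.89815765713402)) (np.float64(467.15815332646787), np.float64(204.50861232436878))
+###########################++....
++#########################+++....
.+##########################+++...
.+##########################+++...
.+##########################+++...
.+###########################+++..
.+##########################++++..
.+###########################+++..
.+###########################+++..
..+##########################+++..
..+##########################+++..
..+##########################++++.
..+###########################+++.
...+#########################++++.
...+#########################++++.
...++#########################+++.
....+########################++++.
....+########################++++.
.....+#######################+++..
.....++######################+++..
......+#####################+++++.
......++####################++++..
.......+####################++++++
.......++##################++++++.
........++#################++++++.
.........++###############++++++++
```

```bash
python3 -m jog '[[[1.6,0.5,0],0],[[1.6,0.5,0],0],[[1.6,0.5,0],0],[[1.6,0.5,0],0],[[1.6,0.5,0],0],[[1.6,0.5,0],0],[[0,0,0],0],[[0,0,0],0]]'|head -2; python3 - <<'E'
from h import *
c=snap('wrist','w16.png'); print(c['T'][:3,3])
u,v=map(int,proj(c,[.16,-.29,.02])); print(u,v)
g=c['img'].max(2)
a,b=max(v-45,0),min(v+45,400)
for r in g[a:b:2,max(u-50,0):u+50]: print(''.join('#' if k<50 else '+' if k<80 else '.' for k in r))
E
```

```text
clock: 46.68
tcp_pos: [0.3647, -0.4046, 0.3216]
[ 0.28988579 -0.41108201  0.45328322]
390 23
.......................................###########################+.................................
......................................+############################+................................
......................................+#############################+...............................
......................................+#############################+...............................
......................................+#############################+...............................
.......................................+############################+...............................
........................................############################................................
.........................................#########################+.................................
..........................................+######################+..................................
...........................................+###################+..................................
[... 1726 characters left out ...]
###++.....................................+#########+.........................................
####++............................................+######...........................................
++..................................................+###............................................
....................................................................................................
....................................................................................................
....................................................................................................
....................................................................................................
```

The round one tapers to a neck pointing at its neighbour, so it's lying in its packet and is wrapped. Nothing loose is left on the bench, so I'm handing in.

```bash
python3 -c "
from cell import sign_off; print(sign_off())"
```

```text
the job is handed in; nothing more can be done
None
```

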